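# Load the shaker with spout bottles and lock its tray

## Task

Take the white spacer block out of the shaker's tray and stand it in the middle of the black rubber mat, and stand every amber dispensing bottle from the bench upright in the shaker's tray, side by side in its one row, each turned so that its spout points squarely out over the tray's black drip gutter. Once that is done, turn the lock collar so that its pawl points at the white mark on the tray's end lip, and leave the other things on the bench where they are.

Things in the scene. Friction and masses are not known exactly. Their poses are not given: they have to be found in the camera images.
- shaker: Grey orbital shaker, fixed, base 130 x 390 x 40 mm, with a single-row steel bottle tray on it. Origin: on the table under the tray's centre. x points across the tray towards its black drip gutter (the side away from the robot), y along the row, z up. The gutter runs along the outside of the +x wall, 36 to 60 mm from the origin, top at 69 mm, lower than the bottles' spouts.
- tray_floor (a point): Centre of the tray's inner floor, 46 mm above the table, axes as the shaker's. Inside, the tray is 60 mm (x) by 264 mm (y), without dividers; its walls are 6 mm thick and 35 mm high.
- lock_mark (a point): The white wedge mark on the black lip at the tray's -y end, 138 mm from the tray's centre, 83 mm above the table.
- collar (a joint): Angle (rad) of the grey lock collar, which turns about a vertical axis on a post 194 mm from the tray's centre at its -y end. 0 = locked: the pawl points along the tray's +y at the lock mark. Positive: anticlockwise from above, pawl swung to the robot's side. It can pass the mark (range -0.4 to 1.9), has light friction (0.06 Nm) and stays where left. Starts unlocked.
- collar_grip (a point): On the collar's axis, 107 mm above the table, at grip height: centre of the collar's upright wing, 12 mm thick, 52 mm long along the way the pawl points, from 85 to 119 mm above the table. Below it is the collar's ring, 56 mm diameter, its top at 85 mm, with the pawl, 12 mm wide, reaching 52 mm from the axis.
- small1: Amber side-spout dispensing bottle, small: body 44 mm diameter, shoulder at 55 mm, black cylindrical cap 26 mm diameter up to 101 mm; spout bar 8 mm high, 10 mm wide, centred 65 mm above the base; 160 g. Loose, steady on a weighted black foot. Origin: centre of its underside; z up, x the way its spout points. May be absent.
- small1_spout (a point): Tip of the spout of small1, a black bar out of the cap's foot just over the shoulder, reaching 36 mm from the bottle's axis along its x.
- small2: Amber side-spout dispensing bottle, small: body 44 mm diameter, shoulder at 55 mm, black cylindrical cap 26 mm diameter up to 101 mm; spout bar 8 mm high, 10 mm wide, centred 65 mm above the base; 160 g. Loose, steady on a weighted black foot. Origin: centre of its underside; z up, x the way its spout points. May be absent.
- small2_spout (a point): Tip of the spout of small2, a black bar out of the cap's foot just over the shoulder, reaching 36 mm from the bottle's axis along its x.
- small3: Amber side-spout dispensing bottle, small: body 44 mm diameter, shoulder at 55 mm, black cylindrical cap 26 mm diameter up to 101 mm; spout bar 8 mm high, 10 mm wide, centred 65 mm above the base; 160 g. Loose, steady on a weighted black foot. Origin: centre of its underside; z up, x the way its spout points. May be absent.
- small3_spout (a point): Tip of the spout of small3, a black bar out of the cap's foot just over the shoulder, reaching 36 mm from the bottle's axis along its x.
- small4: Amber side-spout dispensing bottle, small: body 44 mm diameter, shoulder at 55 mm, black cylindrical cap 26 mm diameter up to 101 mm; spout bar 8 mm high, 10 mm wide, centred 65 mm above the base; 160 g. Loose, steady on a weighted black foot. Origin: centre of its underside; z up, x the way its spout points. May be absent.
- small4_spout (a point): Tip of the spout of small4, a black bar out of the cap's foot just over the shoulder, reaching 36 mm from the bottle's axis along its x.
- large1: Amber side-spout dispensing bottle, large: body 54 mm diameter, shoulder at 65 mm, black cylindrical cap 30 mm diameter up to 113 mm; spout bar 8 mm high, 10 mm wide, centred 75 mm above the base; 250 g. Loose, steady on a weighted black foot. Origin: centre of its underside; z up, x the way its spout points. May be absent.
- large1_spout (a point): Tip of the spout of large1, a black bar out of the cap's foot just over the shoulder, reaching 36 mm from the bottle's axis along its x.
- large2: Amber side-spout dispensing bottle, large: body 54 mm diameter, shoulder at 65 mm, black cylindrical cap 30 mm diameter up to 113 mm; spout bar 8 mm high, 10 mm wide, centred 75 mm above the base; 250 g. Loose, steady on a weighted black foot. Origin: centre of its underside; z up, x the way its spout points. May be absent.
- large2_spout (a point): Tip of the spout of large2, a black bar out of the cap's foot just over the shoulder, reaching 36 mm from the bottle's axis along its x.
- petri: Bystander: small clear dish, 36 mm diameter, 12 mm high. Origin under its centre.
- stopper: Bystander: black rubber stopper, 30 mm diameter, 24 mm high. Origin under its centre.
- timer: Bystander: round white bench timer, 36 mm diameter, 30 mm high. Origin under its centre.
- weighdish: Bystander: white square weighing dish, 50 x 50 x 12 mm. Origin under its centre.
- sparecap: Bystander: black spare bottle cap, 26 mm diameter, 18 mm high, lying by itself. Origin under its centre.
- spacer: White plastic spacer block, 44 mm (its x) by 40 mm (its y), 75 mm high, 120 g, standing loose in the tray at the start, squarely (its x along the tray's x). Origin: centre of its underside.
- mat: Square black rubber mat, fixed on the bench to the left, 110 x 110 mm, 3 mm thick. Origin: centre of its underside.
Not all that is in view belongs to the job. What is shaped like the large1 but blue or red is not meant.

How it is judged:
By the outcome, as a careful person would: the job done as asked, in the order asked, and still so for the second after the job is handed in, with the robot touching nothing.
Of small1, small2, small3, small4, large1, large2 only 4 to 5 are there at a start; the rules pass over those that are not, and their reading is None.
At some moment in a run one of small1, small2, small3, small4, large1, large2 may be knocked a few centimetres aside while the robot is not near it.
It also fails if it takes over 210 s, if anything falls off the work surface, if the arm or the gripper's body presses on something with over 40 N, if the wrist force passes 120 N, or if a joint passes its speed limit or range.

## Robot

A 6-joint arm with a two-finger parallel gripper is mounted at the origin on the work surface. World frame = base frame: x ahead of the robot, y to its left, z up, the work surface at z = 0. Lengths are in m, angles in rad, forces in N, time in s.
With the tool pointing down it reaches from about 0.35 to 0.975 m from the base axis. Payload 4.9 kg.
Tool frame: the origin (TCP) lies at the very end of the fingers, on their centre line; the grasp point (between the pads) lies 19 mm behind it; z points along the fingers, y is the line along which they close (so a half turn about z gives the same grasp; the last joint's range is limited). The gripper opens to 85 mm and grips with 20 to 120 N. Pads are 22 mm wide; open, the fingers measure 114 mm over their backs; the gripper's body (76 mm by 85 mm) begins 54 mm behind the grasp point. The pads swing forward as they close: fully open they stand 13 mm farther back than shut.
Start: joints at [1.143, 0.053, 1.613, -0, 1.476, -0.119], TCP at [0.19, 0.595, 0.231] pointing down, gripper open.
Joint ranges: [-3.01, 3.01], [-1.01, 2.22], [0.06, 2.58], [-1.02, 4.17], [0.09, 2.62], [-3.14, 3.14]. Speed limits (rad/s): [2.57, 2.57, 3.14, 3.14, 3.14, 3.14].

## Interface

Orientations are given as a unit quaternion [w, x, y, z].
In Python, from plant import manip gives the robot as it stands.
- The arm moves only by the shell command python3 -m pendant 'ROWS'. ROWS is JSON, a list of rows, each a list of 3 entries, a list of its own where there are three numbers: the opening, from 0 (shut) to 1 (fully open), then the shift along the tool's x, y, z in units of 12 cm (1.0 is 12 cm), then the turn about the tool's z in units of pi rad (1.0 is pi rad). In form: [[gripper, [dx, dy, dz], roll], ...]. A call has 1 to 10 rows; each row is the pose to reach, as a shift and turn from the pose commanded when the call began, along the tool's axes at that moment, turning the shorter way round; what a row does not reach only later rows make up. A row lasts 1/10 s, in which the tool goes at most 50 mm and 8.59 degrees, less where a joint would pass 70% of its speed; a pose out of reach is approached as far as the arm can. A call with a number of a shift or a turn outside -1 to 1 is refused whole. A call with a gripper value outside its range is refused whole. The fingers move at their own pace and stop on an object; the grip force is fixed at half the most. Time passes only in rows, so rows that repeat a pose let the fingers close. It gives the time, the measured TCP pose, the force, the opening and the grip force at its end, in the units of the state.
- manip.state(): the state, without advancing time (a new reading comes with each control period).
- manip.grab_frame(name): name is "scene" or "side" or "wrist"; returns a dict with "img" (420x560x3 uint8, red, green, blue), "fx", "fy", "cx", "cy" (pixels), "D" ([k1, k2, p1, p2, k3] as OpenCV has them; the pictures are not rectified), "eye" and "rotation" of the camera in the world; the wrist camera has in their place "tool_from_camera" (4x4, takes a point from camera to tool coordinates, whose origin is the TCP and whose axes are the flange's). Camera axes: x right, y down, z forward; pixel columns grow to the right and rows downward; lengths in m; the calibration is good to about 2 mm. A picture is of the moment at which its call begins: read the wrist's pose just before it. There is no depth.
- manip.job_done(): hands the job in; it is judged then, once.
The state is a dict: "time": time; "joint_pos": joint angles; "joint_vel": joint speeds; "joint_efforts": joint torques, N m; "tool_pos": TCP position; "tool_rot": TCP orientation; "contact_force": force on the tool from outside, world axes, zero at the start; "ft_torque": the same for the moment, N m; "gripper_width": opening from 0.0 (shut) to 1.0 (fully open); "grasp_force": force on a finger pad.
Only numpy, scipy, OpenCV 4.12 (cv2) and the standard library are available. Lean on these libraries where they do the work, as an engineer would, in place of code of your own. Each camera call takes 0.05 s, during which the arm holds its last target. There are 200 camera calls.

## Working session

There is one attempt and no reset: what is moved stays moved. The work goes in short steps, Python scripts to look and compute and a shell command to move; the robot and the scene stay as the last step left them, time stands still between calls to the robot, and variables do not carry over. Pictures are saved under pics/ and viewed, at most 14 in all, crops included, and the job is handed in when it is done.

```bash
ls; mkdir -p pics; python3 - <<'E'
from plant import manip
import cv2
s=manip.state();print(s)
for n in("scene","side"):
    f=manip.grab_frame(n);cv2.imwrite(f"pics/{n}0.png",cv2.resize(f["img"][:,:,::-1],(784,588)))
    print({k:v for k,v in f.items() if k!="img"})
E
```

```text
pics
{'time': 0.0, 'joint_pos': array([ 1.14301405e+00,  5.33915439e-02,  1.61430607e+00,  1.80590977e-06,
        1.47599363e+00, -1.18963927e-01]), 'joint_vel': array([ 1.31676983e-03,  8.02404093e-05,  8.03832359e-04,  5.10373964e-04,
       -1.81437892e-03, -8.01699971e-04]), 'joint_efforts': array([-1.24998160e-04, -3.93719566e+01, -3.70157647e+01,  2.90909611e-05,
        7.52463442e-03, -2.37542645e-05]), 'tool_pos': array([0.18967399, 0.59486621, 0.23003431]), 'tool_rot': array([-2.84154052e-04,  1.53796329e-01,  9.88102013e-01, -1.01008432e-03]), 'contact_force': array([ 0.92261794, -0.24976948, -0.24647187]), 'ft_torque': array([-0.01148539,  0.0168111 ,  0.03141979]), 'grasp_force': 0.0, 'gripper_width': 0.9981803536618511}
{'fx': 512.9892417606897, 'fy': 512.9892417606897, 'cx': 282.83104597334443, 'cy': 203.32104866896503, 'D': array([0.04093351, 0.        , 0.        , 0.        , 0.        ]), 'eye': array([1.35498504, 0.52346737, 0.79855502]), 'rotation': array([-0.21676735,  0.4267272 ,  0.77791789, -0.4071358 ])}
{'fx': 379.58934706908144, 'fy': 379.58934706908144, 'cx': 282.3266950219594, 'cy': 213.90133059319837, 'D': array([0.00881132, 0.        , 0.        , 0.        , 0.        ]), 'eye': array([ 0.22463348, -0.55546192,  0.58491925]), 'rotation': array([-0.42084958,  0.86782957, -0.24265107,  0.10429729])}
```

View pics/scene0.png

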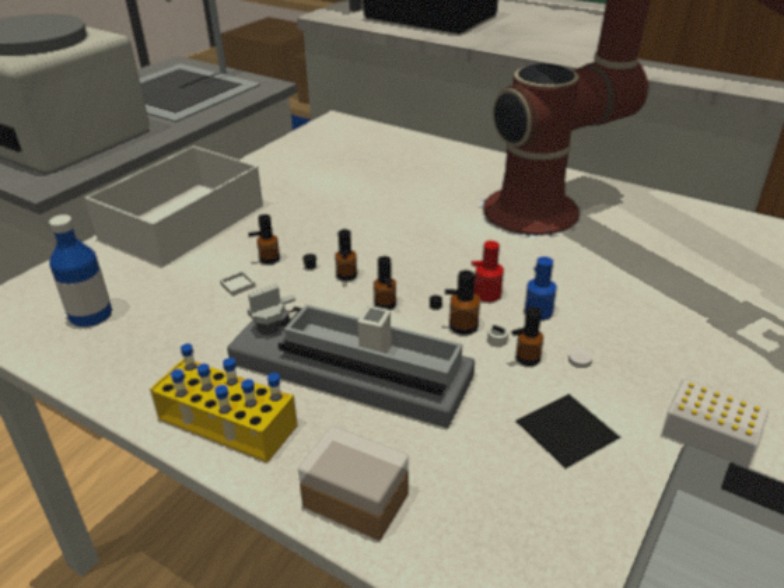

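View pics/side0.png

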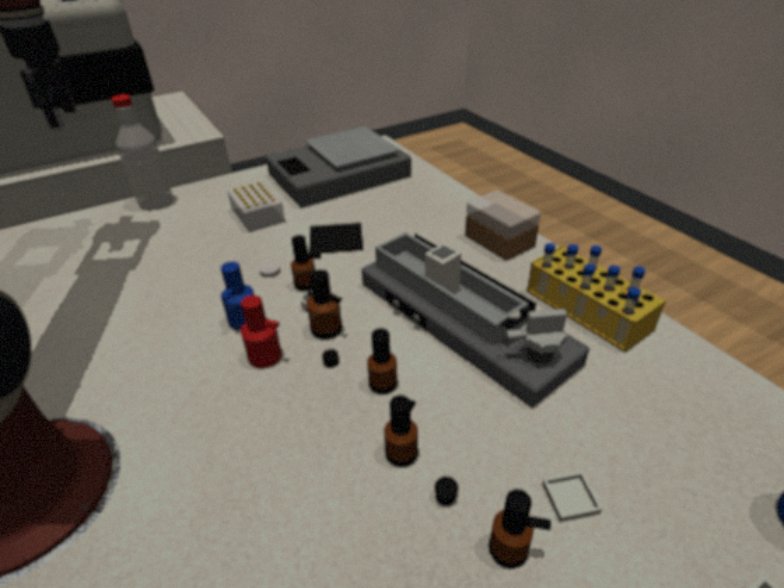

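The scene picture shows five amber bottles at (267,240), (345,255), (385,282), (464,303, the large one) and (529,340). The red bottle (489,272) and the blue one (541,290) are decoys. The spacer is at (375,328), the mat at (568,430) and the collar at (268,307).

```bash
cat > h.py <<'E'
import numpy as np, cv2
from plant import manip
from scipy.spatial.transform import Rotation as R
def rot(q): return R.from_quat(np.r_[q[1:],q[0]]).as_matrix()
def cam(name):
    s=manip.state(); f=manip.grab_frame(name)
    if name=="wrist":
        T=f["tool_from_camera"]; A=rot(s["tool_rot"]); f["M"]=A@T[:3,:3]; f["e"]=A@T[:3,3]+s["tool_pos"]
    else: f["M"]=rot(f["rotation"]); f["e"]=np.array(f["eye"])
    f["K"]=np.array([[f["fx"],0,f["cx"]],[0,f["fy"],f["cy"]],[0,0,1.]])
    return f
def save(f,name): np.savez(name,**{k:f[k] for k in("img","M","e","K","D")})
def load(name): return dict(np.load(name))
def at(f,uv,z,sc=1.4):
    p=cv2.undistortPoints(np.array(uv,float).reshape(-1,1,2)/sc,f["K"],f["D"])[:,0]
    d=np.c_[p,np.ones(len(p))]@f["M"].T
    return f["e"]+d*((z-f["e"][2])/d[:,2])[:,None]
def proj(f,P,sc=1.4):
    P=np.atleast_2d(np.array(P,float)); Rm=f["M"].T
    return cv2.projectPoints(P,cv2.Rodrigues(Rm)[0],-Rm@f["e"],f["K"],f["D"])[0][:,0]*sc
def go(x,y,z,yaw=None):
    """units for pendant from current pose; yaw: wanted direction of tool y in world (mod pi)"""
    s=manip.state();A=rot(s["tool_rot"]);d=A.T@(np.array([x,y,z])-s["tool_pos"])/.12
    r=0
    if yaw is not None:
        c=np.arctan2(A[1,1],A[0,1]); r=-((yaw-c+np.pi/2)%np.pi-np.pi/2)/np.pi
    return np.round(d,3),round(r,4)
E
cat > a.py <<'E'
from h import *
np.set_printoptions(precision=4,suppress=True)
sc=cam("scene");sd=cam("side");w=cam("wrist")
save(sc,"sc0.npz");save(sd,"sd0.npz")
cv2.imwrite("pics/w0.png",cv2.resize(w["img"][:,:,::-1],(784,588)))
print("cam",w["e"]-manip.state()["tool_pos"],w["M"],w["fx"])
z=[.101,.101,.101,.113,.101]
a=[(265,219),(344,234),(384,261),(466,276),(533,313)];b=[(518,495),(400,401),(380,333),(320,274),(300,239)]
for i in range(5): print(i,at(sc,a[i],z[i])[0],at(sd,b[i],z[i])[0])
print("mat",at(sc,[(569,396),(618,436),(568,466),(517,424)],.003).mean(0))
print("base corners",at(sc,[(229,348),(449,417),(473,366)],.04))
print("tray corners -x-y.. ",at(sc,[(306,309),(462,350),(441,387),(282,345)],.081))
print("spacer top",at(sc,(375,316),.121))
E
python3 a.py
```

```text
cam [-0.0629  0.0202  0.1436] [[ 0.3042  0.9197  0.2481]
 [ 0.9526 -0.2934 -0.0805]
 [-0.0012  0.2608 -0.9654]] 308.78730386090473
0 [ 0.4717 -0.3579  0.101 ] [ 0.4682 -0.3608  0.101 ]
1 [ 0.436  -0.1938  0.101 ] [ 0.4307 -0.196   0.101 ]
2 [ 0.4735 -0.0786  0.101 ] [ 0.4689 -0.0798  0.101 ]
3 [0.454  0.0748 0.113 ] [0.4507 0.0733 0.113 ]
4 [0.474  0.2068 0.101 ] [0.4698 0.2019 0.101 ]
mat [0.5868 0.3227 0.003 ]
base corners [[ 0.7471 -0.2026  0.04  ]
 [ 0.6914  0.1781  0.04  ]
 [ 0.5744  0.1557  0.04  ]]
tray corners -x-y..  [[ 0.6381 -0.1253  0.081 ]
 [ 0.5929  0.1441  0.081 ]
 [ 0.6814  0.1578  0.081 ]
 [ 0.7309 -0.0985  0.081 ]]
spacer top [[0.6355 0.0128 0.121 ]]
```

```bash
python3 -m pendant '[[1,[0,0,-0.8],-0.144],[1,[0,0,-0.8],-0.144],[1,[0,0,-0.8],-0.144],[1,[0,0,-0.8],-0.144],[1,[0,0,-0.8],-0.144]]'; python3 -c "
from h import *
print(go(.45,-.05,.33),go(.45,-.05,.33,np.radians(98)))"
```

```text
time: 0.75
tool_pos: [0.1897, 0.5949, 0.3259]
tool_rot: [-0.001, -0.07, 0.998, -0.001]
contact_force: [-0.4, -0.4, -0.5]
gripper_width: 0.999
grasp_force: 0.0
(array([-1.395, -5.625, -0.025]), 0) (array([-1.395, -5.625, -0.025]), np.float64(0.0003))
```

View pics/w0.png

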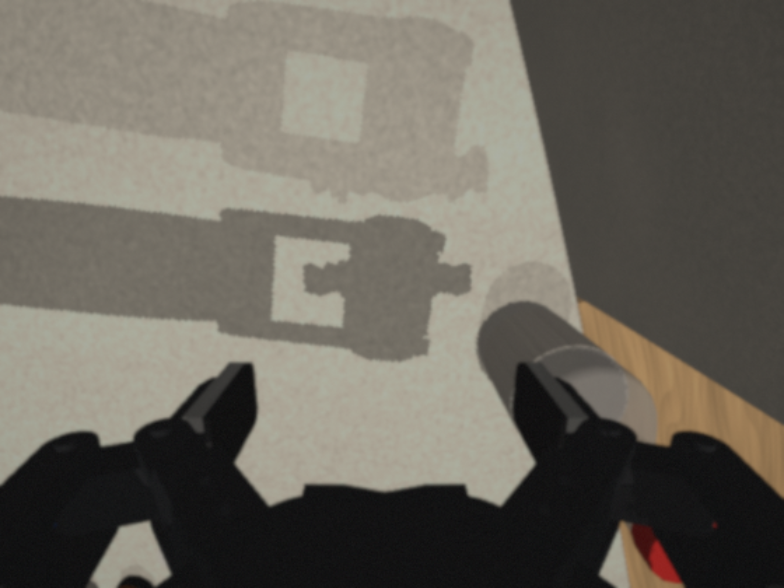

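The wrist view shows only the bench and the fingers, with the useful image region above row 360. Next I survey from above.

```bash
m='[[1,[-0.13,-0.93,0],0],[1,[-0.13,-0.93,0],0],[1,[-0.13,-0.93,0],0]]'
python3 -m pendant '[[1,[-0.13,-0.93,0],0],[1,[-0.13,-0.93,0],0],[1,[-0.13,-0.93,0],0]]' >/dev/null
python3 -m pendant '[[1,[-0.13,-0.93,0],0],[1,[-0.13,-0.93,0],0],[1,[-0.13,-0.93,0],0]]' >/dev/null
python3 -m pendant '[[1,[-0.13,-0.93,0],0],[1,[-0.13,-0.93,0],0],[1,[-0.13,-0.93,0],0]]' >/dev/null
python3 -m pendant '[[1,[-0.13,-0.93,0],0],[1,[-0.13,-0.93,0],0],[1,[-0.13,-0.93,0],0]]' 
cat > shot.py <<'E'
import sys
from h import *
n=sys.argv[1];w=cam("wrist");save(w,n+".npz")
cv2.imwrite(f"pics/{n}.png",cv2.resize(w["img"][:,:,::-1],(784,588),interpolation=cv2.INTER_CUBIC))
E
python3 shot.py wA
python3 -m pendant '[[1,[-0.13,-0.93,0],0],[1,[-0.13,-0.93,0],0],[1,[-0.13,-0.93,0],0]]' >/dev/null
python3 -m pendant '[[1,[-0.13,-0.93,0],0],[1,[-0.13,-0.93,0],0],[1,[-0.13,-0.93,0],0]]' >/dev/null
python3 -m pendant '[[1,[-0.13,-0.93,0],0],[1,[-0.13,-0.93,0],0],[1,[-0.13,-0.93,0],0],[1,[-0.13,-0.93,0],0],[1,[-0.13,-0.93,0],0]]' 
python3 shot.py wB
```

```text
time: 1.95
tool_pos: [0.3164, 0.1598, 0.3263]
tool_rot: [-0.0, -0.068, 0.998, -0.0]
contact_force: [0.2, 1.0, -0.5]
gripper_width: 1.001
grasp_force: 0.0
time: 3.1
tool_pos: [0.41, -0.1608, 0.3268]
tool_rot: [-0.0, -0.072, 0.997, 0.001]
contact_force: [-0.4, 0.5, 0.9]
gripper_width: 1.0
grasp_force: 0.0
```

View pics/wA.png

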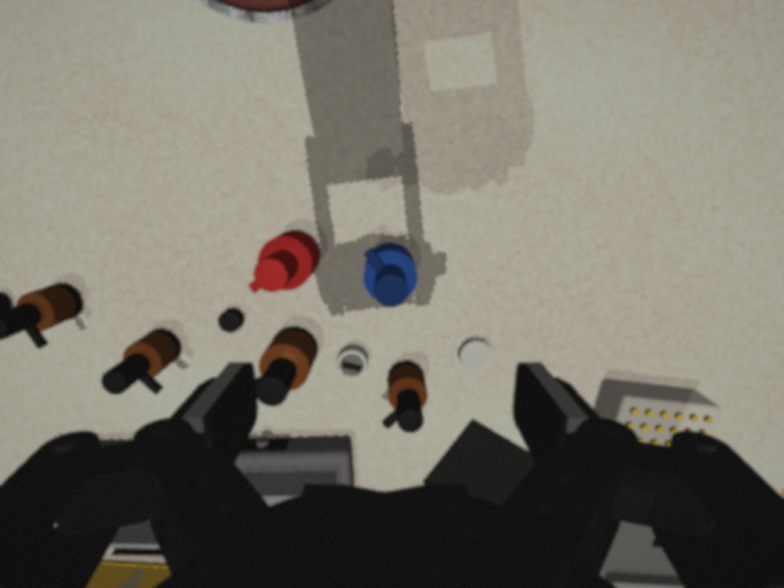

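View pics/wB.png

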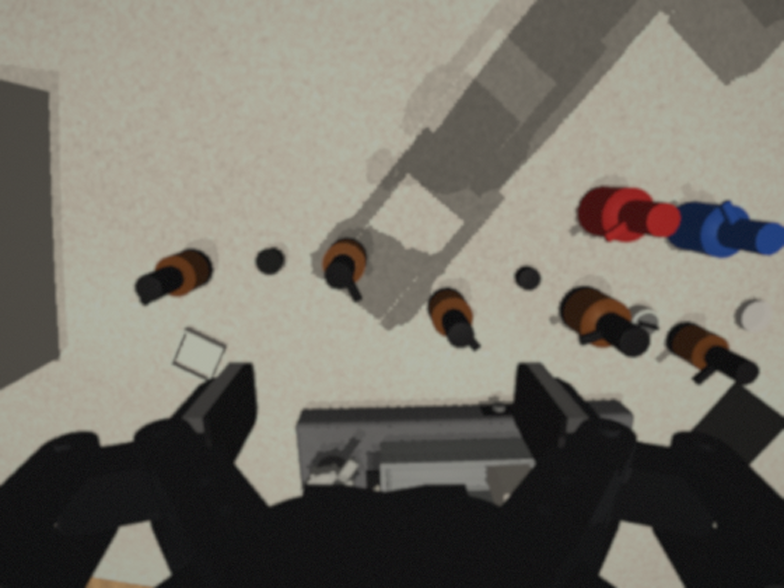

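wA shows the red and blue decoys and bottle 5 (409,419). wB shows all five amber caps at (149,288), (341,274), (462,335), (633,341, large) and (743,371), with spout tips near (358,298), (477,346), (583,338) and (700,379). Next I enlarge each bottle to read its spout, then look at the tray from the far side.

```bash
cat > crops.py <<'E'
from h import *
P=[(.470,-.359),(.433,-.195),(.471,-.079),(.452,.074),(.472,.204)]
F=[load("sc0.npz"),load("sd0.npz"),load("wB.npz")]
rows=[];O=[]
for f in F:
    r=[]
    for p in P:
        u,v=np.round(proj(f,[*p,.065],1)[0]).astype(int)
        O.append((int(u)-20,int(v)-24))
        im=cv2.copyMakeBorder(f["img"],40,40,40,40,cv2.BORDER_REPLICATE)[v-24+40:v+24+40,u-20+40:u+20+40]
        r.append(cv2.resize(im,(160,192),interpolation=cv2.INTER_CUBIC))
    rows.append(np.hstack(r))
cv2.imwrite("pics/crops.png",np.clip(np.vstack(rows)[:,:,::-1]*1.6,0,255)); print(O)
E
python3 crops.py
```

```text
[(171, 143), (227, 154), (255, 174), (312, 189), (358, 211), (347, 342), (267, 275), (253, 227), (211, 189), (197, 159), (104, 179), (226, 170), (306, 208), (415, 210), (493, 234)][ WARN:0@0.449] global loadsave.cpp:1063 imwrite_ Unsupported depth image for selected encoder is fallbacked to CV_8U.
```

View pics/crops.png

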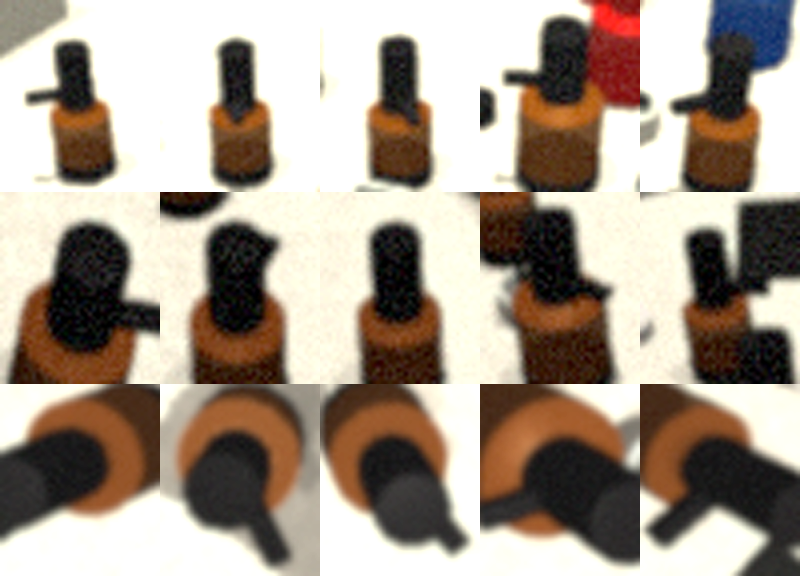

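```bash
python3 -c "
from h import *
print(go(.80,0.02,.33,np.radians(98)))"
```

```text
(array([-3.434,  1.019, -0.024]), np.float64(0.0018))
```

The crops give clear spout tips for each bottle. b1 points about -y, b2 and b3 about +x, and L and b5 about -y/+x. I compute the poses and move to view the tray.

```bash
cat > bot.py <<'E'
from h import *
np.set_printoptions(precision=4,suppress=True)
O=[(171, 143), (227, 154), (255, 174), (312, 189), (358, 211), (347, 342), (267, 275), (253, 227), (211, 189), (197, 159), (104, 179), (226, 170), (306, 208), (415, 210), (493, 234)]
F=[load("sc0.npz"),load("sd0.npz"),load("wB.npz")]
T=[[(28,98),(77,115),(95,118),(28,77),(37,105)],[None,(117,51),None,(128,100),(128,95)],[None,(115,176),(140,161),None,(17,148)]]
ct=[[(265,219),(344,234),(384,261),(466,276),(533,313)],[(518,495),(400,401),(380,333),(320,274),(300,239)],[(149,288),(341,274),(462,335),(633,341),(743,371)]]
for b in range(5):
    zt=.113 if b==3 else .101; zs=.075 if b==3 else .065
    c=[at(F[k],ct[k][b],zt)[0,:2] for k in range(3)]
    t=[at(F[k],np.add(O[k*5+b],np.array(T[k][b])/4),zs,1)[0,:2] for k in range(3) if T[k][b]]
    m=np.mean([c[0],c[2]],0);d=np.mean(t,0)-m
    print(b,"caps",*c,"tips",*t,"ang",np.degrees(np.arctan2(d[1],d[0])),"len",np.hypot(*d), [np.degrees(np.arctan2(*(x-m)[::-1])) for x in t])
E
python3 bot.py
python3 -m pendant '[[1,[-0.86,0.255,0],0],[1,[-0.86,0.255,0],0],[1,[-0.86,0.255,0],0]]' >/dev/null
python3 -m pendant '[[1,[-0.86,0.255,0],0],[1,[-0.86,0.255,0],0],[1,[-0.86,0.255,0],0]]' >/dev/null
python3 -m pendant '[[1,[-0.86,0.255,0],0],[1,[-0.86,0.255,0],0],[1,[-0.86,0.255,0],0]]' >/dev/null
python3 -m pendant '[[1,[-0.86,0.255,0],0],[1,[-0.86,0.255,0],0],[1,[-0.86,0.255,0],0],[1,[-0.86,0.255,0],0],[1,[-0.86,0.255,0],0]]' 
python3 shot.py wC
```

```text
0 caps [ 0.4717 -0.3579] [ 0.4682 -0.3608] [ 0.4651 -0.365 ] tips [ 0.4893 -0.389 ] ang -52.65403653371949 len 0.034571499835026866 [np.float64(-52.65403653371949)]
1 caps [ 0.436  -0.1938] [ 0.4307 -0.196 ] [ 0.428 -0.196] tips [ 0.4524 -0.1824] [ 0.4602 -0.1816] [ 0.4592 -0.1804] ang 27.985098433970165 len 0.02861197707571466 [np.float64(31.56958930990223), np.float64(25.178114889212445), np.float64(28.045943627658772)]
2 caps [ 0.4735 -0.0786] [ 0.4689 -0.0798] [ 0.4685 -0.0806] tips [ 0.4867 -0.0573] [ 0.4915 -0.0538] ang 52.920994122941636 len 0.030106985628849073 [np.float64(54.73835629189131), np.float64(51.418236643032)]
3 caps [0.454  0.0748] [0.4507 0.0733] [0.4486 0.0712] tips [0.4637 0.0441] [0.4674 0.0452] ang -63.26826469026165 len 0.03176675985509786 [np.float64(-66.68016090017089), np.float64(-59.93535579392617)]
4 caps [0.474  0.2068] [0.4698 0.2019] [0.467  0.2006] tips [0.4918 0.1857] [0.4971 0.1867] [0.4951 0.1866] ang -35.73681956243866 len 0.029736664651092558 [np.float64(-40.224492710935074), np.float64(-32.5744088145528), np.float64(-34.88914837207373)]
time: 4.55
tool_pos: [0.7998, 0.0179, 0.3289]
tool_rot: [0.0, -0.072, 0.997, -0.0]
contact_force: [-1.0, 0.1, 0.9]
gripper_width: 1.002
grasp_force: 0.0
```

View pics/wC.png

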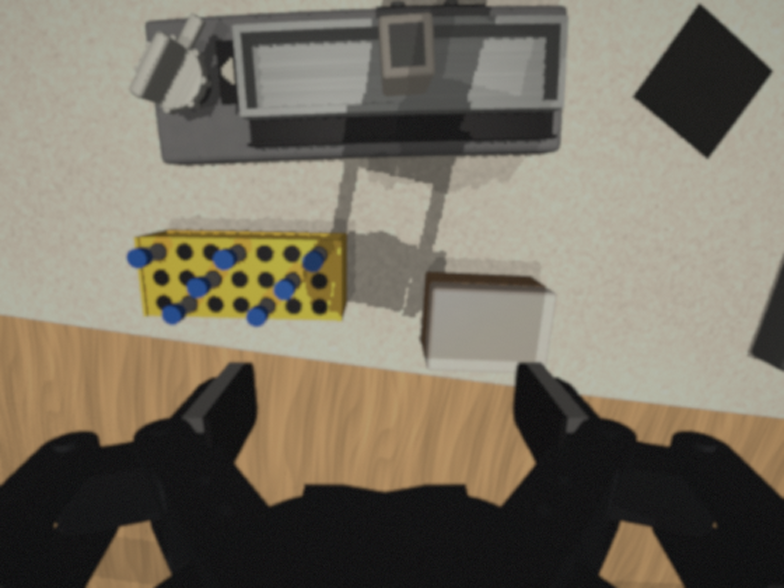

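```bash
python3 - <<'E'
from h import *
np.set_printoptions(precision=4,suppress=True)
f=load("wC.npz")
print("mat",at(f,[(701,4),(772,72),(708,157),(634,95)],.003), at(f,[(701,4),(772,72),(708,157),(634,95)],.003).mean(0))
b=at(f,[(165,162),(557,152)],.04);print("base",b,np.linalg.norm(b[0]-b[1]))
t=at(f,[(234,25),(566,8),(566,103),(241,116)],.081);print("tray",t,t.mean(0))
for i,j in((0,1),(3,2),(0,3),(1,2)): d=t[j]-t[i];print(np.linalg.norm(d),np.degrees(np.arctan2(d[1],d[0])))
s=at(f,[(378,14),(432,10),(433,75),(384,78)],.121);print("spacer",s,s.mean(0))
print("mark",at(f,(226,68),.083))
sc=load("sc0.npz")
im=sc["img"][185:245,150:270];cv2.imwrite("pics/col.png",np.vstack([cv2.resize(im,(800,400),interpolation=cv2.INTER_CUBIC),cv2.resize(f["img"][0:60,80:240],(800,300),interpolation=cv2.INTER_CUBIC)[:200]])[:,:,::-1])
E
```

```text
mat [[0.5137 0.2973 0.003 ]
 [0.5605 0.3936 0.003 ]
 [0.6566 0.348  0.003 ]
 [0.6107 0.2498 0.003 ]] [0.5854 0.3222 0.003 ]
base [[ 0.746  -0.2059  0.04  ]
 [ 0.6833  0.1691  0.04  ]] 0.3801708065524319
tray [[ 0.6275 -0.132   0.081 ]
 [ 0.5751  0.1359  0.081 ]
 [ 0.6475  0.1524  0.081 ]
 [ 0.6981 -0.1207  0.081 ]] [0.6371 0.0089 0.081 ]
0.2729753989647556 101.06124671627104
0.27777016314097586 100.49284973421857
0.07151380792738708 9.09654788591697
0.07426385294588056 12.8586615925723
spacer [[ 0.6172 -0.0132  0.121 ]
 [ 0.6087  0.0255  0.121 ]
 [ 0.6527  0.0335  0.121 ]
 [ 0.6601 -0.0026  0.121 ]] [0.6347 0.0108 0.121 ]
mark [[ 0.6619 -0.1355  0.083 ]]
```

View pics/col.png

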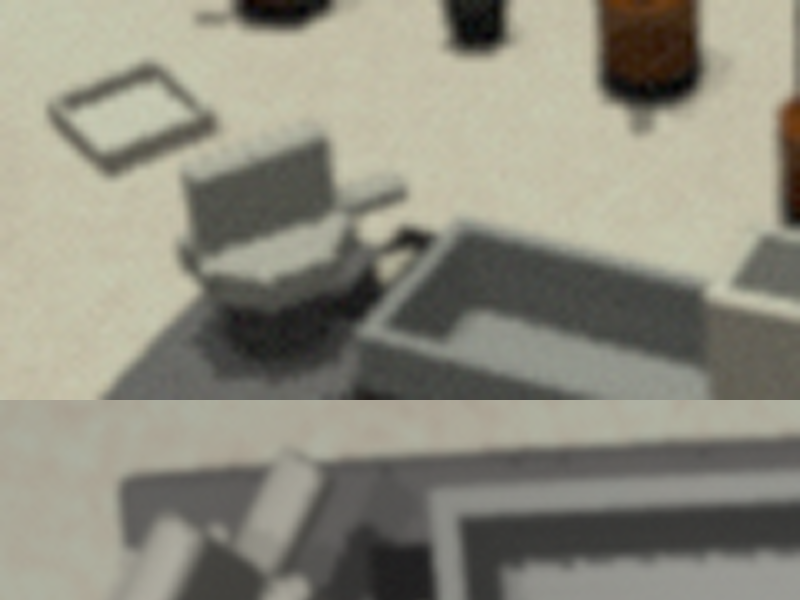

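The collar's pawl points up-right in wC at about (195,28). The wing is parallel to it and about 85° from the mark. The mat centre is (0.585,0.322), the tray centre about (0.637,0.009), and the yaw about 10.3°. I grasp the spacer first, closing along the row.

```bash
cat > fit.py <<'E'
from h import *
from scipy.optimize import minimize
U=3
def circ(x,y,z,r): a=np.linspace(0,2*np.pi,24,False); return np.c_[x+r*np.cos(a),y+r*np.sin(a),0*a+z]
def labels(f):
    im=cv2.resize(f["img"],None,fx=U,fy=U,interpolation=cv2.INTER_CUBIC); r,g,b=[im[:,:,i].astype(int) for i in range(3)]
    L=np.zeros(r.shape,np.uint8); L[(r-b>22)&(r>1.5*b)]=1; L[(np.max(im,2)<48)]=2; return L
def fit(f,p,large=False,verbose=False):
    rb,hs,rc,hc,zs=(.027,.065,.015,.113,.075) if large else (.022,.055,.013,.101,.065)
    L0=labels(f); off=(proj(f,[*p,hs],U)[0]-110*1).astype(int); W=220
    x0,y0=np.maximum(off,0); L=L0[y0:y0+W,x0:x0+W]
    def model(q,zb=0):
        x,y,t=q; M=np.zeros(L.shape,np.uint8); c,s=np.cos(t),np.sin(t)
        bar=[[x+u*c-v*s,y+u*s+v*c,zs+w] for u in(0,.036) for v in(-.005,.005) for w in(-.004,.004)]
        for P,k in((np.r_[circ(x,y,.005,rb),circ(x,y,hs,rb)],1),(np.array(bar),2),(np.r_[circ(x,y,hs,rc),circ(x,y,hc,rc)],2)):
            h=cv2.convexHull((proj(f,P,U)-[x0,y0]).astype(np.float32))
            cv2.fillConvexPoly(M,np.round(h*16).astype(np.int32),k,shift=4)
        return M
    def cost(q):
        M=model(q); R=cv2.dilate((M>0).astype(np.uint8),np.ones((31,31)))>0
        return np.mean((M!=L)[R])
    best=None
    for t in np.radians(np.arange(-180,180,20)):
        c=cost([*p,t])
        if best is None or c<best[0]: best=(c,t)
    q=[*p,best[1]]
    for _ in range(2):
        r=minimize(cost,q,method="Nelder-Mead",options=dict(initial_simplex=np.array([q,np.add(q,[.006,0,0]),np.add(q,[0,.006,0]),np.add(q,[0,0,.25])]),xatol=1e-4,fatol=1e-5)); q=r.x
    return np.round(q[:2],4),round(float(np.degrees(q[2])),1),round(r.fun,3)
if __name__=="__main__":
    P=[(.470,-.359),(.433,-.195),(.471,-.079),(.452,.074),(.472,.204)]
    for n in("sc0","wB","wA"):
        f=load(n+".npz")
        for i,p in enumerate(P):
            try: print(n,i,*fit(f,p,i==3))
            except Exception as e: print(n,i,e)
E
python3 fit.py; python3 -c "
from h import *
print(go(.635,.0115,.20,np.radians(100.3)))"
```

```text
sc0 0 [ 0.4634 -0.3704] -133.8 0.154
sc0 1 [ 0.4285 -0.199 ] -148.9 0.159
sc0 2 [ 0.4646 -0.0831] -144.8 0.162
sc0 3 [0.4479 0.0705] -146.4 0.233
sc0 4 [0.4672 0.2037] -152.4 0.144
wB 0 [ 0.4672 -0.3676] -47.4 0.215
wB 1 [ 0.4321 -0.1987] 33.6 0.119
wB 2 [ 0.471  -0.0802] 46.0 0.172
wB 3 [0.4514 0.0753] -64.1 0.255
wB 4 [0.4708 0.2072] -31.3 0.272
wA 0 [ 0.47  -0.359] -180.0 nan
wA 1 [ 0.4316 -0.2002] -124.0 0.29
wA 2 [ 0.4709 -0.0822] 48.0 0.234
wA 3 [0.4519 0.0731] -14.6 0.258
wA 4 [0.471  0.2063] -31.7 0.21
(array([1.368, 0.146, 1.077]), np.float64(-0.0117))
  return _methods._mean(a, axis=axis, dtype=dtype,
  ret = ret.dtype.type(ret / rcount)
```

```bash

python3 -m pendant '[[1,[0.684,0.073,0.54],0],[1,[0.684,0.073,0.54],0],[1,[0.684,0.073,0.54],0]]' >/dev/null
python3 -m pendant '[[1,[0.684,0.073,0.54],-0.012],[1,[0.684,0.073,0.54],-0.012],[1,[0.684,0.073,0.54],-0.012],[1,[0.684,0.073,0.54],-0.012],[1,[0.684,0.073,0.54],-0.012]]'
python3 shot.py wD; python3 -c "
from h import *
print(go(.635,.0115,.088,np.radians(100.3)))"
```

```text
time: 5.4
tool_pos: [0.6383, 0.0113, 0.2021]
tool_rot: [0.004, -0.09, 0.996, -0.001]
contact_force: [0.7, 0.3, 0.5]
gripper_width: 0.999
grasp_force: 0.0
(array([0.039, 0.009, 0.953]), np.float64(0.0003))
```

View pics/wD.png

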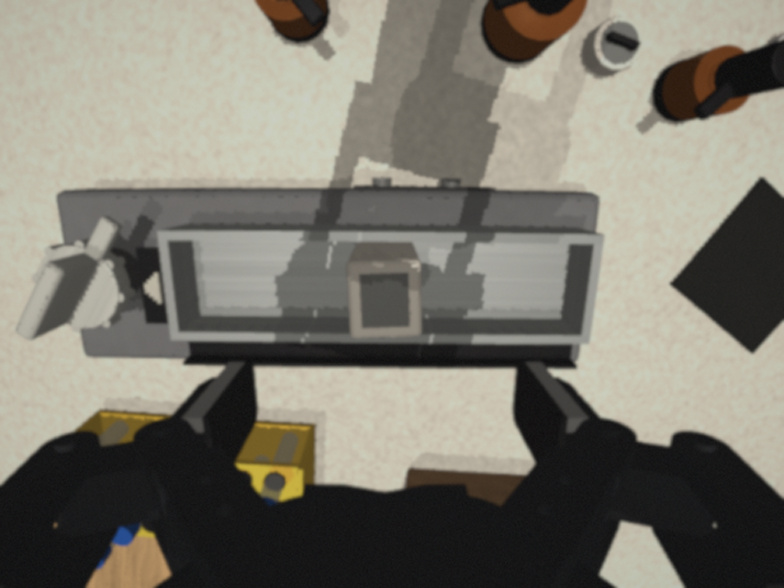

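wD shows the tray rim corners at (159,230), (603,235), (587,343) and (173,341), and the spacer top at (347,263)–(420,335). The mark is at (153,287), the collar wing top strip runs (62,268)–(28,335), and the pawl tip is at about (107,222).

```bash
python3 - <<'E'
from h import *
np.set_printoptions(precision=4,suppress=True)
f=load("wD.npz")
t=at(f,[(159,230),(603,235),(587,343),(173,341)],.081);print("tray",t[:,:2],t.mean(0))
for i,j in((0,1),(3,2),(0,3),(1,2)): d=t[j]-t[i];print(np.linalg.norm(d),np.degrees(np.arctan2(d[1],d[0])))
s=at(f,[(347,263),(422,263),(420,335),(350,336)],.121);print("spacer",s[:,:2],s.mean(0))
b=at(f,[(57,193),(598,195)],.04);d=b[1]-b[0];print("base",b,np.linalg.norm(d),np.degrees(np.arctan2(d[1],d[0])))
print("mark",at(f,(153,287),.083))
w=at(f,[(62,268),(28,335)],.119);d=w[0]-w[1];print("wing",w,w.mean(0),np.linalg.norm(d),np.degrees(np.arctan2(d[1],d[0])))
print("pawl",at(f,(107,222),.085))
print("mat",at(f,[(762,178),(671,284),(753,353)],.003))
E
```

```text
tray [[ 0.6273 -0.1326]
 [ 0.581   0.1383]
 [ 0.6515  0.1499]
 [ 0.6996 -0.1202]] [0.6399 0.0089 0.081 ]
0.27479720562384724 99.69465602084293
0.2743467776357652 100.0867131219783
0.07331782322565196 9.77197021556267
0.07144139849689454 9.407606787566051
spacer [[ 0.6189 -0.0123]
 [ 0.6117  0.0266]
 [ 0.6515  0.0337]
 [ 0.6591 -0.0043]] [0.6353 0.0109 0.121 ]
base [[ 0.6221 -0.2291  0.04  ]
 [ 0.5562  0.1477  0.04  ]] 0.3825425148480049 99.91233615544728
mark [[ 0.664  -0.1339  0.083 ]]
wing [[ 0.6498 -0.1675  0.119 ]
 [ 0.6941 -0.1895  0.119 ]] [ 0.6719 -0.1785  0.119 ] 0.049402375440852575 153.57562776054726
pawl [[ 0.6271 -0.1633  0.085 ]]
mat [[0.5144 0.2954 0.003 ]
 [0.6118 0.2494 0.003 ]
 [0.6577 0.3488 0.003 ]]
```

```bash

python3 -m pendant '[[1,[0.02,0,0.5],0.002],[1,[0.02,0,0.95],0.002],[1,[0.02,0,0.95],0.002],[1,[0.02,0,0.95],0.002],[0,[0.02,0,0.95],0.002],[0,[0.02,0,0.95],0.002],[0,[0.02,0,0.95],0.002],[0,[0.02,0,0.95],0.002],[0,[0.02,0,0.95],0.002],[0,[0.02,0,0.95],0.002]]'
python3 -m pendant '[[0,[0,0,0],0],[0,[0,0,-0.5],0],[0,[0,0,-1],0],[0,[0,0,-1],0],[0,[0,0,-1],0],[0,[0,0,-1],0]]'
python3 -c "
from h import *
print(go(.5855,.3225,.205))"
```

```text
time: 6.45
tool_pos: [0.6356, 0.0112, 0.0869]
tool_rot: [0.003, -0.087, 0.996, -0.001]
contact_force: [0.8, -1.1, 7.4]
gripper_width: 0.458
grasp_force: 60.2
time: 7.05
tool_pos: [0.633, 0.0116, 0.203]
tool_rot: [-0.0, -0.087, 0.996, 0.0]
contact_force: [-0.4, -0.3, -2.5]
gripper_width: 0.459
grasp_force: 62.8
(array([-0.061,  2.62 , -0.016]), 0)
```

```bash

python3 -m pendant '[[0,[-0.02,0.873,0],0],[0,[-0.02,0.873,0],0],[0,[-0.02,0.873,0],0]]' >/dev/null
python3 -m pendant '[[0,[-0.02,0.873,0],0],[0,[-0.02,0.873,0],0],[0,[-0.02,0.873,0],0]]' >/dev/null
python3 -m pendant '[[0,[-0.02,0.873,0],0],[0,[-0.02,0.873,0],0],[0,[-0.02,0.873,0],0],[0,[-0.02,0.873,0],0],[0,[-0.02,0.873,0],0]]' 
python3 -c "
from h import *
print(go(.5855,.3225,.0455))"
```

```text
time: 8.15
tool_pos: [0.5857, 0.3206, 0.2019]
tool_rot: [-0.001, -0.087, 0.996, -0.001]
contact_force: [-0.4, -0.5, -1.4]
gripper_width: 0.461
grasp_force: 62.9
(array([-0.005,  0.018,  1.304]), 0)
```

```bash

python3 -m pendant '[[0,[0,0,0.4],0],[0,[0,0.01,0.7],0],[0,[0,0.01,0.9],0],[0,[0,0.01,0.9],0]]' 
python3 -m pendant '[[0,[0,0,0.2],0],[0,[0,0,0.3],0],[0,[0,0,0.38],0],[0,[0,0,0.41],0],[0,[0,0,0.41],0]]' 

```

```text
time: 8.55
tool_pos: [0.5827, 0.3199, 0.0897]
tool_rot: [-0.005, -0.086, 0.996, -0.002]
contact_force: [-0.5, -0.0, -2.3]
gripper_width: 0.454
grasp_force: 62.8
time: 9.05
tool_pos: [0.5858, 0.3232, 0.0466]
tool_rot: [-0.0, -0.087, 0.996, -0.0]
contact_force: [-0.2, 0.0, -1.0]
gripper_width: 0.461
grasp_force: 62.8
```

```bash

python3 -m pendant '[[0,[0,0,0.02],0],[0,[0,0,0.02],0],[1,[0,0,0.02],0],[1,[0,0,0.02],0],[1,[0,0,0.02],0],[1,[0,0,0.02],0],[1,[0,0,0.02],0]]' 
python3 -m pendant '[[1,[0,0,-0.4],0],[1,[0,0,-0.8],0],[1,[0,0,-1],0],[1,[0,0,-1],0]]' >/dev/null
python3 -m pendant '[[1,[0,0,-0.6],0.2],[1,[0,0,-0.6],0.367],[1,[0,0,-0.6],0.367],[1,[0,0,-0.6],0.367],[1,[0,0,-0.6],0.367],[1,[0,0,-0.6],0.367],[1,[0,0,-0.6],0.367],[1,[0,0,-0.6],0.367],[1,[0,0,-0.6],0.367]]' >/dev/null
python3 -m pendant '[[1,[0,0,0],0.367],[1,[0,0,0],0.367],[1,[0,0,0],0.367],[1,[0,0,0],0.367],[1,[0,0,0],0.367],[1,[0,0,0],0.367],[1,[0,0,0],0.367],[1,[0,0,0],0.367],[1,[0,0,0],0.367]]' 
python3 -c "
from h import *
print(go(.471,.206,.24,np.radians(-32)))"
```

```text
time: 9.75
tool_pos: [0.5857, 0.3235, 0.0442]
tool_rot: [0.0, -0.087, 0.996, 0.0]
contact_force: [0.0, -0.3, -0.7]
gripper_width: 0.999
grasp_force: 0.0
time: 11.95
tool_pos: [0.5853, 0.3233, 0.235]
tool_rot: [-0.0, 0.874, 0.485, -0.001]
contact_force: [0.2, 0.3, 1.0]
gripper_width: 1.001
grasp_force: 0.0
(array([-1.333, -0.291, -0.04 ]), np.float64(0.0002))
```

```bash

python3 -m pendant '[[1,[-0.666,-0.145,-0.02],0],[1,[-0.666,-0.145,-0.02],0],[1,[-0.666,-0.145,-0.02],0]]' >/dev/null
python3 -m pendant '[[1,[-0.666,-0.145,-0.02],0],[1,[-0.666,-0.145,-0.02],0],[1,[-0.666,-0.145,-0.02],0],[1,[-0.666,-0.145,-0.02],0],[1,[-0.666,-0.145,-0.02],0]]'
cat > pick.py <<'E'
import sys
from fit import *
n=sys.argv[1];x,y=map(float,sys.argv[2:4]);lg=len(sys.argv)>4
w=cam("wrist");save(w,n+".npz")
q,a,c=fit(w,(x,y),lg);print("fit",q,a,c)
print(go(*q,.085 if lg else .075,np.radians(a)))
E
python3 pick.py p5 .471 .206
```

```text
time: 12.75
tool_pos: [0.472, 0.2071, 0.2412]
tool_rot: [-0.0, 0.875, 0.485, 0.0]
contact_force: [-0.2, -0.3, -0.5]
gripper_width: 0.996
grasp_force: 0.0
fit [0.4674 0.2031] -35.6 0.123
(array([-0.049, -0.015,  1.384]), np.float64(0.02))
```

```bash
python3 - <<'E'
from fit import *
f=load("p5.npz");L=labels(f);im=cv2.resize(f["img"],None,fx=3,fy=3,interpolation=cv2.INTER_CUBIC).copy()
u,v=proj(f,[.4674,.2031,.06],3)[0].astype(int)
for (x,y,a),c in(((.4674,.2031,-35.6),(0,255,0)),):
    for z,r in((0.005,.022),(.055,.022),(.101,.013)):
        cv2.polylines(im,[proj(f,circ(x,y,z,r),3).astype(int)],True,c)
    t=np.radians(a);cv2.polylines(im,[proj(f,[[x,y,.065],[x+.036*np.cos(t),y+.036*np.sin(t),.065]],3).astype(int)],False,c)
im2=np.hstack([im[v-200:v+200,u-200:u+200],cv2.cvtColor(L*100,cv2.COLOR_GRAY2RGB)[v-200:v+200,u-200:u+200]])
cv2.imwrite("pics/ov5.png",im2[:,:,::-1])
E
```

```text
(no output)
```

View pics/ov5.png

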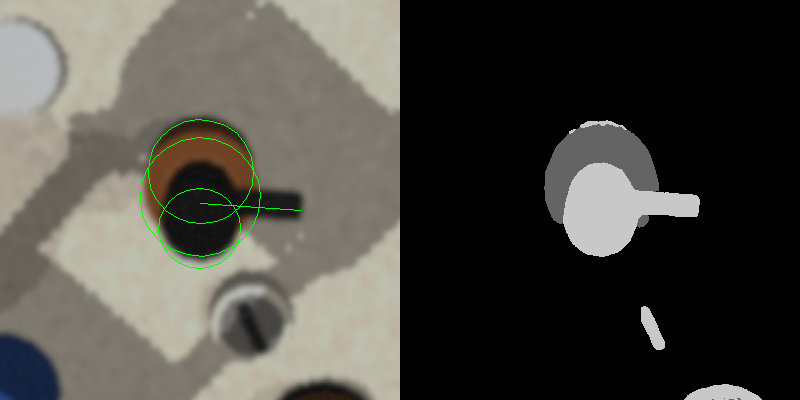

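The overlay shows the model slightly too big and shifted down. The thresholds eroded the mask (cap 74 px wide against 81). I correct the labels and the foot and refit.

```bash
sed -i 's/L\[(r-b>22)&(r>1.5\*b)\]=1; L\[(np.max(im,2)<48)\]=2/L[np.max(im,2)<75]=2; L[(r-b>20)\&(r>1.4*b)\&(r>50)]=1/; s/for P,k in((np.r_\[circ(x,y,.005,rb)/for P,k in((np.r_[circ(x,y,0,rb),circ(x,y,.006,rb)],2),(np.r_[circ(x,y,.006,rb)/' fit.py
python3 - <<'E'
from fit import *
f=load("p5.npz");L=labels(f);q,a,c=fit(f,(.4674,.2031));print(q,a,c)
x,y=q;im=cv2.resize(f["img"],None,fx=3,fy=3,interpolation=cv2.INTER_CUBIC).copy()
u,v=proj(f,[x,y,.06],3)[0].astype(int);col=(0,255,0)
for z,r in((0.0,.022),(.055,.022),(.101,.013)): cv2.polylines(im,[proj(f,circ(x,y,z,r),3).astype(int)],True,col)
t=np.radians(a);cv2.polylines(im,[proj(f,[[x,y,.065],[x+.036*np.cos(t),y+.036*np.sin(t),.065]],3).astype(int)],False,col)
cv2.imwrite("pics/ov5b.png",np.hstack([im[v-200:v+200,u-200:u+200],cv2.cvtColor(L*100,cv2.COLOR_GRAY2RGB)[v-200:v+200,u-200:u+200]])[:,:,::-1])
E
for i in 1; do python3 fit.py | grep wB; done
```

```text
[0.4675 0.2037] -35.2 0.108
wB 0 [ 0.468 -0.368] -51.3 0.199
wB 1 [ 0.4313 -0.1984] 36.6 0.103
wB 2 [ 0.4716 -0.08  ] 50.0 0.158
wB 3 [0.4516 0.0759] 105.1 0.246
wB 4 [0.4711 0.209 ] -38.5 0.252
  return _methods._mean(a, axis=axis, dtype=dtype,
  ret = ret.dtype.type(ret / rcount)
```

View pics/ov5b.png

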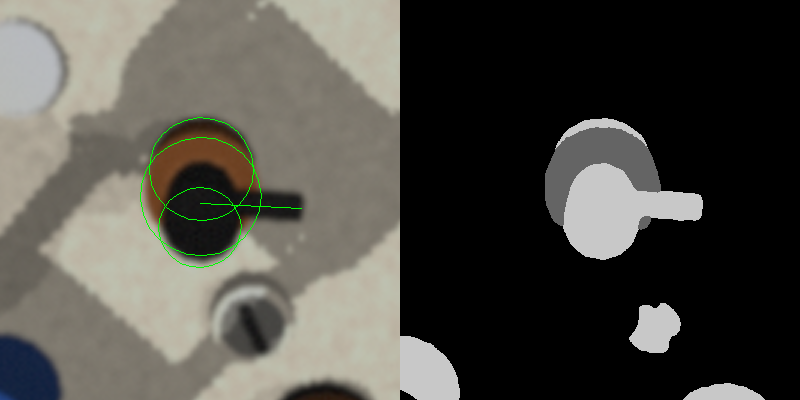

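The fit now agrees on the shoulder centre and the spout line (slope about 3.5° in both). The pose is good to about 2 mm, so I pick bottle 5.

```bash

python3 -m pendant '[[1,[-0.049,-0.01,0.3],0.018],[1,[-0.049,-0.01,0.7],0.018],[1,[-0.049,-0.01,0.7],0.018],[1,[-0.049,-0.01,0.7],0.018]]' >/dev/null
python3 -m pendant '[[1,[0,0,0.35],0],[1,[0,0,0.68],0],[1,[0,0,0.68],0],[1,[0,0,0.68],0],[0,[0,0,0.68],0],[0,[0,0,0.68],0],[0,[0,0,0.68],0],[0,[0,0,0.68],0],[0,[0,0,0.68],0],[0,[0,0,0.68],0]]'
python3 -m pendant '[[0,[0,0,0],0],[0,[0,0,-0.5],0],[0,[0,0,-1],0],[0,[0,0,-1],0],[0,[0,0,-1],0],[0,[0,0,-1],0]]'
cat > place.py <<'E'
import sys
from h import *
y=float(sys.argv[1]);a=float(sys.argv[2]);r=np.radians(9.85)
c=np.array([.6395,.009])+y*np.array([-np.sin(r),np.cos(r)])
s=manip.state();A=rot(s["tool_rot"])
print("target",c,"now",s["tool_pos"],"roll",-(9.85-a)/180,go(*c,.22))
E
python3 place.py .1043 -35.2
```

```text
time: 14.2
tool_pos: [0.4677, 0.2026, 0.0765]
tool_rot: [-0.0, 0.888, 0.459, 0.001]
contact_force: [-1.6, -0.1, 5.6]
gripper_width: 0.283
grasp_force: 58.6
time: 14.8
tool_pos: [0.4664, 0.2019, 0.1938]
tool_rot: [-0.0, 0.888, 0.459, -0.001]
contact_force: [-0.5, 0.5, -1.8]
gripper_width: 0.288
grasp_force: 60.0
target [0.62165747 0.11176251] now [0.46639126 0.20191543 0.19382336] roll -0.2502777777777778 (array([ 0.135,  1.49 , -0.22 ]), 0)
```

```bash

python3 -m pendant '[[0,[0.068,0,-0.22],0],[0,[0.068,0.4,-0.22],0],[0,[0.068,0.745,-0.22],0],[0,[0.068,0.745,-0.22],0]]' >/dev/null
python3 -m pendant '[[0,[0.068,0.745,0],-0.1],[0,[0.068,0.745,0],-0.25],[0,[0.068,0.745,0],-0.25],[0,[0.068,0.745,0],-0.25],[0,[0.068,0.745,0],-0.25],[0,[0.068,0.745,0],-0.25],[0,[0.068,0.745,0],-0.25],[0,[0.068,0.745,0],-0.25],[0,[0.068,0.745,0],-0.25],[0,[0.068,0.745,0],-0.25]]'
python3 -c "
from h import *
print(go(.6217,.1118,.1235,np.radians(9.85)))"
```

```text
time: 16.2
tool_pos: [0.6221, 0.1122, 0.2212]
tool_rot: [-0.0, 0.645, 0.764, -0.0]
contact_force: [-0.3, 0.0, -2.1]
gripper_width: 0.281
grasp_force: 60.7
(array([-0.002, -0.003,  0.814]), np.float64(-0.0011))
```

```bash

python3 -m pendant '[[0,[-0.002,-0.003,0.3],-0.001],[0,[-0.002,-0.003,0.6],-0.001],[0,[-0.002,-0.003,0.75],-0.001],[0,[-0.002,-0.003,0.81],-0.001],[0,[-0.002,-0.003,0.81],-0.001],[0,[-0.002,-0.003,0.81],-0.001]]'
python3 -m pendant '[[0.7,[0,0,0.004],0],[1,[0,0,0.004],0],[1,[0,0,0.004],0],[1,[0,0,0.004],0],[1,[0,0,0.004],0]]'
python3 -m pendant '[[1,[0,0,-0.4],0],[1,[0,0,-0.8],0],[1,[0,0,-1],0],[1,[0,0,-1],0]]'
python3 -c "
from h import *
f=cam('scene');save(f,'sc1.npz')
from fit import fit
print(fit(load('wB.npz'),(.452,.076),True), go(.451,.075,.25,np.radians(-63)))"
```

```text
time: 16.8
tool_pos: [0.6233, 0.1119, 0.1261]
tool_rot: [0.001, 0.644, 0.765, 0.001]
contact_force: [-0.1, -0.2, -1.6]
gripper_width: 0.282
grasp_force: 60.8
time: 17.3
tool_pos: [0.6222, 0.1118, 0.1243]
tool_rot: [0.0, 0.644, 0.765, 0.0]
contact_force: [0.7, 0.1, -0.8]
gripper_width: 1.0
grasp_force: 0.0
time: 17.7
tool_pos: [0.6248, 0.112, 0.2507]
tool_rot: [0.004, 0.644, 0.765, 0.004]
contact_force: [-0.5, -0.8, -0.2]
gripper_width: 0.999
grasp_force: 0.0
(array([0.4516, 0.0759]), 104.8, np.float64(0.248)) (array([-0.057, -1.468, -0.031]), np.float64(0.4047))
```

```bash

python3 -m pendant '[[1,[-0.028,-0.734,-0.03],0],[1,[-0.028,-0.734,-0.03],0],[1,[-0.028,-0.734,-0.03],0]]' >/dev/null
python3 -m pendant '[[1,[-0.028,-0.734,0],0.405],[1,[-0.028,-0.734,0],0.405],[1,[-0.028,-0.734,0],0.405],[1,[-0.028,-0.734,0],0.405],[1,[-0.028,-0.734,0],0.405],[1,[-0.028,-0.734,0],0.405],[1,[-0.028,-0.734,0],0.405],[1,[-0.028,-0.734,0],0.405],[1,[-0.028,-0.734,0],0.405],[1,[-0.028,-0.734,0],0.405]]' >/dev/null
python3 -m pendant '[[1,[0,0,0],0],[1,[0,0,0],0]]' 
python3 pick.py pL .451 .075 L
cat > ov.py <<'E'
import sys
from fit import *
n,x,y,a,lg=sys.argv[1],*map(float,sys.argv[2:6]);f=load(n+".npz")
rb,hs,rc,hc,zs=(.027,.065,.015,.113,.075) if lg else (.022,.055,.013,.101,.065)
im=cv2.resize(f["img"],None,fx=3,fy=3,interpolation=cv2.INTER_CUBIC).copy();u,v=proj(f,[x,y,.06],3)[0].astype(int)
for z,r in((0.0,rb),(hs,rb),(hc,rc)): cv2.polylines(im,[proj(f,circ(x,y,z,r),3).astype(int)],True,(0,255,0))
t=np.radians(a);cv2.polylines(im,[proj(f,[[x,y,zs],[x+.036*np.cos(t),y+.036*np.sin(t),zs]],3).astype(int)],False,(0,255,0))
cv2.imwrite(f"pics/ov{n}.png",im[max(v-200,0):v+200,max(u-200,0):u+200,::-1])
E
```

```text
time: 19.25
tool_pos: [0.4496, 0.075, 0.247]
tool_rot: [-0.0, 0.972, 0.234, -0.0]
contact_force: [0.4, 0.1, -0.6]
gripper_width: 1.002
grasp_force: 0.0
fit [0.4479 0.0713] -60.4 0.104
(array([-0.026,  0.022,  1.352]), np.float64(-0.0145))
```

```bash
python3 -c "
from h import *
print(at(load('wB.npz'),[(663,218),(770,238)],.113))
print(at(load('sc0.npz'),[(491,246),(544,263)],.113))"
python3 -m pendant '[[1,[-0.026,0.022,0.3],-0.0145],[1,[-0.026,0.022,0.6],-0.0145],[1,[-0.026,0.022,0.6],-0.0145],[1,[-0.026,0.022,0.6],-0.0145]]'
```

```text
[[0.33874984 0.06518852 0.113     ]
 [0.3395307  0.16788102 0.113     ]]
[[0.34624132 0.06757494 0.113     ]
 [0.3478749  0.16991549 0.113     ]]
time: 19.7
tool_pos: [0.4479, 0.0713, 0.1757]
tool_rot: [-0.0, 0.967, 0.255, -0.001]
contact_force: [0.5, 1.0, 0.7]
gripper_width: 1.002
grasp_force: 0.0
```

Red and blue are well clear. I descend, grip and lift.

```bash

python3 -m pendant '[[1,[0,0,0.35],0],[1,[0,0,0.75],0],[1,[0,0,0.75],0],[1,[0,0,0.75],0],[0,[0,0,0.75],0],[0,[0,0,0.75],0],[0,[0,0,0.75],0],[0,[0,0,0.75],0],[0,[0,0,0.75],0],[0,[0,0,0.75],0]]'
python3 -m pendant '[[0,[0,0,0],0],[0,[0,0,-0.5],0],[0,[0,0,-1],0],[0,[0,0,-1],0],[0,[0,0,-1],0],[0,[0,0,-1],0]]'
python3 place.py .0497 -60.4
```

```text
time: 20.7
tool_pos: [0.449, 0.0715, 0.0872]
tool_rot: [-0.0, 0.967, 0.255, 0.001]
contact_force: [-1.8, 0.3, 5.3]
gripper_width: 0.329
grasp_force: 58.8
time: 21.3
tool_pos: [0.4474, 0.0712, 0.2043]
tool_rot: [-0.0, 0.967, 0.255, -0.001]
contact_force: [-0.5, -0.6, -3.0]
gripper_width: 0.327
grasp_force: 60.5
target [0.63099785 0.05796737] now [0.44743266 0.07123283 0.2043106 ] roll -0.3902777777777778 (array([ 1.276,  0.851, -0.133]), 0)
```

```bash

python3 -m pendant '[[0,[0,0,-0.38],0],[0,[0.3,0.2,-0.38],0],[0,[0.638,0.425,-0.38],0],[0,[0.638,0.425,-0.38],0],[0,[0.638,0.425,-0.38],0]]' >/dev/null
python3 -m pendant '[[0,[0.638,0.425,0],-0.1],[0,[0.638,0.425,0],-0.39],[0,[0.638,0.425,0],-0.39],[0,[0.638,0.425,0],-0.39],[0,[0.638,0.425,0],-0.39],[0,[0.638,0.425,0],-0.39],[0,[0.638,0.425,0],-0.39],[0,[0.638,0.425,0],-0.39],[0,[0.638,0.425,0],-0.39],[0,[0.638,0.425,0],-0.39]]' >/dev/null
python3 -m pendant '[[0,[0,0,0],-0.0],[0,[0,0,0],0]]'
python3 -c "
from h import *
print(go(.631,.058,.134,np.radians(9.85)))
w=cam('wrist');save(w,'pLh.npz');cv2.imwrite('pics/pLh.png',cv2.resize(w['img'][:,:,::-1],(784,588)))"
```

```text
time: 23.0
tool_pos: [0.6313, 0.0581, 0.251]
tool_rot: [-0.0, 0.645, 0.764, -0.0]
contact_force: [-0.5, -0.3, -1.9]
gripper_width: 0.331
grasp_force: 60.6
(array([-0.001, -0.002,  0.975]), np.float64(-0.0009))
```

View pics/pLh.png

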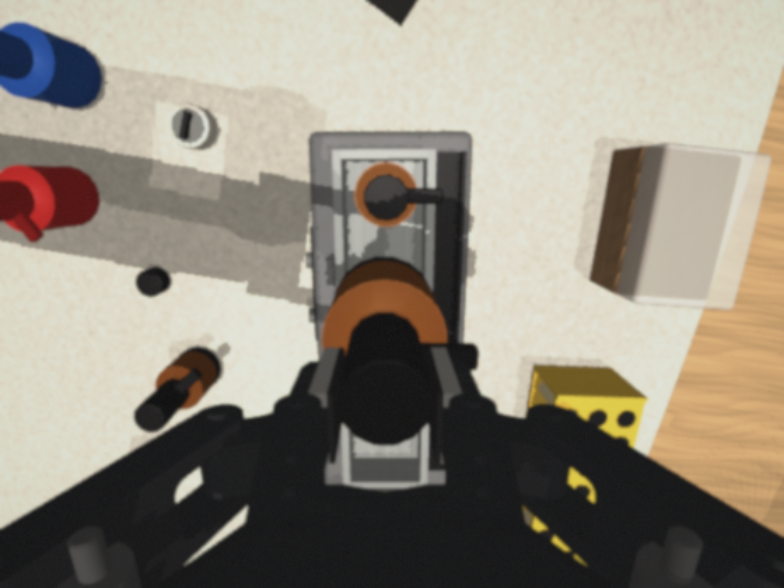

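pLh shows bottle 5 in the tray with its spout straight across the gutter, (385,195) to (440,196). The held large bottle is centred over the tray with its spout to the right (465,356). I lower it.

```bash

python3 -m pendant '[[0,[-0.001,-0.002,0.35],-0.001],[0,[-0.001,-0.002,0.6],-0.001],[0,[-0.001,-0.002,0.6],-0.001],[0,[-0.001,-0.002,0.75],-0.001],[0,[-0.001,-0.002,0.85],-0.001],[0,[-0.001,-0.002,0.93],-0.001],[0,[-0.001,-0.002,0.98],-0.001],[0,[-0.001,-0.002,0.98],-0.001]]'
python3 -m pendant '[[0.7,[0,0,0.0],0],[1,[0,0,0.0],0],[1,[0,0,0.0],0],[1,[0,0,0.0],0],[1,[0,0,0.0],0]]'
python3 -m pendant '[[1,[0,0,-0.4],0],[1,[0,0,-0.8],0],[1,[0,0,-1],0],[1,[0,0,-1],0]]'
python3 -c "
from h import *
print(go(.471,-.080,.25,np.radians(50)))"
```

```text
time: 23.85
tool_pos: [0.6318, 0.0579, 0.134]
tool_rot: [0.0, 0.643, 0.766, 0.0]
contact_force: [-0.5, 0.0, -2.5]
gripper_width: 0.333
grasp_force: 61.0
time: 24.35
tool_pos: [0.6316, 0.0579, 0.1339]
tool_rot: [0.0, 0.643, 0.766, 0.0]
contact_force: [-0.3, -0.2, -0.9]
gripper_width: 0.999
grasp_force: 0.0
time: 24.75
tool_pos: [0.634, 0.0579, 0.2604]
tool_rot: [0.004, 0.643, 0.766, 0.003]
contact_force: [1.3, 0.0, 0.3]
gripper_width: 0.999
grasp_force: 0.0
(array([-0.897, -1.537,  0.072]), np.float64(-0.2226))
```

```bash

python3 -m pendant '[[1,[-0.449,-0.768,0],0],[1,[-0.449,-0.768,0],0],[1,[-0.449,-0.768,0],0]]' >/dev/null
python3 -m pendant '[[1,[-0.449,-0.768,0.05],-0.22],[1,[-0.449,-0.768,0.05],-0.22],[1,[-0.449,-0.768,0.05],-0.22],[1,[-0.449,-0.768,0.05],-0.22],[1,[-0.449,-0.768,0.05],-0.22],[1,[-0.449,-0.768,0.05],-0.22],[1,[-0.449,-0.768,0.05],-0.22]]'
python3 pick.py p3 .471 -.080
```

```text
time: 25.75
tool_pos: [0.4684, -0.0798, 0.247]
tool_rot: [-0.0, 0.347, 0.938, 0.0]
contact_force: [0.3, 0.4, 0.8]
gripper_width: 1.0
grasp_force: 0.0
fit [ 0.4709 -0.0829] 52.5 0.092
(array([-0.033, -0.006,  1.434]), np.float64(-0.0169))
```

```bash

python3 -m pendant '[[1,[-0.033,-0.006,0.35],-0.017],[1,[-0.033,-0.006,0.7],-0.017],[1,[-0.033,-0.006,0.7],-0.017],[1,[-0.033,-0.006,0.7],-0.017]]' >/dev/null
python3 -m pendant '[[1,[0,0,0.35],0],[1,[0,0,0.73],0],[1,[0,0,0.73],0],[1,[0,0,0.73],0],[0,[0,0,0.73],0],[0,[0,0,0.73],0],[0,[0,0,0.73],0],[0,[0,0,0.73],0],[0,[0,0,0.73],0],[0,[0,0,0.73],0]]'
python3 -m pendant '[[0,[0,0,0],0],[0,[0,0,-0.5],0],[0,[0,0,-1],0],[0,[0,0,-1],0],[0,[0,0,-1],0],[0,[0,0,-1],0]]'
python3 place.py -.005 52.5
```

```text
time: 27.2
tool_pos: [0.4717, -0.0836, 0.0774]
tool_rot: [0.001, 0.321, 0.947, -0.0]
contact_force: [-1.8, -0.3, 5.8]
gripper_width: 0.281
grasp_force: 58.6
time: 27.8
tool_pos: [0.4703, -0.0829, 0.1946]
tool_rot: [-0.001, 0.321, 0.947, 0.0]
contact_force: [-0.4, -0.3, -3.2]
gripper_width: 0.282
grasp_force: 59.9
target [0.64035535 0.00407371] now [ 0.47033084 -0.08289411  0.19464165] roll 0.23694444444444443 (array([-0.685,  1.436, -0.213]), 0)
```

```bash

python3 -m pendant '[[0,[0,0,-0.46],0],[0,[-0.2,0.4,-0.46],0],[0,[-0.343,0.718,-0.46],0],[0,[-0.343,0.718,-0.46],0],[0,[-0.343,0.718,-0.46],0]]' >/dev/null
python3 -m pendant '[[0,[-0.343,0.718,0],0.1],[0,[-0.343,0.718,0],0.237],[0,[-0.343,0.718,0],0.237],[0,[-0.343,0.718,0],0.237],[0,[-0.343,0.718,0],0.237],[0,[-0.343,0.718,0],0.237],[0,[-0.343,0.718,0],0.237],[0,[-0.343,0.718,0],0.237],[0,[-0.343,0.718,0],0.237]]'
python3 -c "
from h import *
print(go(.6404,.0041,.124,np.radians(9.85)))"
```

```text
time: 29.2
tool_pos: [0.6407, 0.0035, 0.2511]
tool_rot: [-0.0, 0.643, 0.766, -0.0]
contact_force: [-0.2, 0.1, -1.3]
gripper_width: 0.283
grasp_force: 60.7
(array([ 5.000e-03, -1.000e-03,  1.059e+00]), np.float64(0.0008))
```

```bash

python3 -m pendant '[[0,[0.005,0,0.35],0.001],[0,[0.005,0,0.6],0.001],[0,[0.005,0,0.6],0.001],[0,[0.005,0,0.6],0.001]]' >/dev/null
python3 -m pendant '[[0,[0,0,0.2],0],[0,[0,0,0.35],0],[0,[0,0,0.42],0],[0,[0,0,0.46],0],[0,[0,0,0.46],0]]'
python3 -m pendant '[[0.7,[0,0,0.0],0],[1,[0,0,0.0],0],[1,[0,0,0.0],0],[1,[0,0,0.0],0],[1,[0,0,0.0],0]]'
python3 -m pendant '[[1,[0,0,-0.4],0],[1,[0,0,-0.8],0],[1,[0,0,-1],0],[1,[0,0,-1],0]]'
python3 -c "
from h import *
print(go(.432,-.198,.25,np.radians(32)))"
```

```text
time: 30.1
tool_pos: [0.6412, 0.0043, 0.1244]
tool_rot: [0.0, 0.644, 0.765, 0.0]
contact_force: [0.2, 0.1, -2.1]
gripper_width: 0.286
grasp_force: 61.0
time: 30.6
tool_pos: [0.6411, 0.0043, 0.1243]
tool_rot: [0.0, 0.644, 0.765, 0.0]
contact_force: [-0.3, 0.7, 0.3]
gripper_width: 0.998
grasp_force: 0.0
time: 31.0
tool_pos: [0.6436, 0.0041, 0.2508]
tool_rot: [0.004, 0.644, 0.765, 0.003]
contact_force: [0.3, -0.2, 1.0]
gripper_width: 1.003
grasp_force: 0.0
(array([-1.36 , -2.024, -0.01 ]), np.float64(-0.1235))
```

```bash

python3 -m pendant '[[1,[-0.453,-0.67,0],0],[1,[-0.453,-0.67,0],0],[1,[-0.453,-0.67,0],0]]' >/dev/null
python3 -m pendant '[[1,[-0.453,-0.67,0],0],[1,[-0.453,-0.67,0],0],[1,[-0.453,-0.67,0],0]]' >/dev/null
python3 -m pendant '[[1,[-0.453,-0.67,0],-0.123],[1,[-0.453,-0.67,0],-0.123],[1,[-0.453,-0.67,0],-0.123],[1,[-0.453,-0.67,0],-0.123],[1,[-0.453,-0.67,0],-0.123],[1,[-0.453,-0.67,0],-0.123]]'
python3 pick.py p2 .432 -.198
```

```text
time: 32.2
tool_pos: [0.4315, -0.1965, 0.2437]
tool_rot: [-0.0, 0.486, 0.874, 0.0]
contact_force: [-0.2, -0.7, 0.7]
gripper_width: 1.003
grasp_force: 0.0
fit [ 0.4311 -0.2003] 35.8 0.091
(array([-0.026, -0.02 ,  1.406]), np.float64(-0.0216))
```

```bash

python3 -m pendant '[[1,[-0.026,-0.02,0.35],-0.0216],[1,[-0.026,-0.02,0.7],-0.0216],[1,[-0.026,-0.02,0.7],-0.0216],[1,[-0.026,-0.02,0.7],-0.0216]]' >/dev/null
python3 -m pendant '[[1,[0,0,0.35],0],[1,[0,0,0.7],0],[1,[0,0,0.7],0],[1,[0,0,0.7],0],[0,[0,0,0.7],0],[0,[0,0,0.7],0],[0,[0,0,0.7],0],[0,[0,0,0.7],0],[0,[0,0,0.7],0],[0,[0,0,0.7],0]]'
python3 -m pendant '[[0,[0,0,0],0],[0,[0,0,-0.5],0],[0,[0,0,-1],0],[0,[0,0,-1],0],[0,[0,0,-1],0],[0,[0,0,-1],0]]'
python3 place.py -.0547 35.8
```

```text
time: 33.65
tool_pos: [0.4314, -0.2017, 0.0773]
tool_rot: [0.001, 0.456, 0.89, 0.0]
contact_force: [1.1, 0.7, 5.7]
gripper_width: 0.285
grasp_force: 58.9
time: 34.25
tool_pos: [0.4299, -0.2008, 0.1947]
tool_rot: [-0.001, 0.456, 0.89, 0.0]
contact_force: [-0.4, 0.6, -1.8]
gripper_width: 0.279
grasp_force: 59.6
target [ 0.64885749 -0.04489367] now [ 0.42986978 -0.20083744  0.19469394] roll 0.14416666666666664 (array([-0.013,  2.24 , -0.212]), 0)
```

```bash

python3 -m pendant '[[0,[0,0,-0.46],0],[0,[0,0.4,-0.46],0],[0,[0,0.747,-0.46],0],[0,[0,0.747,-0.46],0]]' >/dev/null
python3 -m pendant '[[0,[0,0.747,0],0],[0,[0,0.747,0],0],[0,[0,0.747,0],0]]' >/dev/null
python3 -m pendant '[[0,[-0.012,0.747,0],0.07],[0,[-0.012,0.747,0],0.144],[0,[-0.012,0.747,0],0.144],[0,[-0.012,0.747,0],0.144],[0,[-0.012,0.747,0],0.144],[0,[-0.012,0.747,0],0.144],[0,[-0.012,0.747,0],0.144]]'
python3 -c "
from h import *
print(go(.6489,-.0449,.124,np.radians(9.85)))"
```

```text
time: 35.65
tool_pos: [0.6488, -0.0458, 0.2511]
tool_rot: [-0.0, 0.644, 0.765, -0.0]
contact_force: [0.5, -0.0, -0.7]
gripper_width: 0.284
grasp_force: 60.7
(array([0.007, 0.002, 1.059]), np.float64(0.0001))
```

```bash

python3 -m pendant '[[0,[0.007,0.002,0.35],0],[0,[0.007,0.002,0.6],0],[0,[0.007,0.002,0.6],0],[0,[0.007,0.002,0.6],0]]' >/dev/null
python3 -m pendant '[[0,[0,0,0.2],0],[0,[0,0,0.35],0],[0,[0,0,0.42],0],[0,[0,0,0.46],0],[0,[0,0,0.46],0]]'
python3 -m pendant '[[0.7,[0,0,0.0],0],[1,[0,0,0.0],0],[1,[0,0,0.0],0],[1,[0,0,0.0],0],[1,[0,0,0.0],0]]'
python3 -m pendant '[[1,[0,0,-0.4],0],[1,[0,0,-0.8],0],[1,[0,0,-1],0],[1,[0,0,-1],0]]'
python3 -c "
from h import *
print(go(.469,-.367,.25,np.radians(-50)))"
```

```text
time: 36.55
tool_pos: [0.6498, -0.0443, 0.1243]
tool_rot: [0.0, 0.644, 0.765, 0.0]
contact_force: [-0.0, -0.1, -1.1]
gripper_width: 0.285
grasp_force: 60.9
time: 37.05
tool_pos: [0.6497, -0.0443, 0.1243]
tool_rot: [0.0, 0.644, 0.765, 0.0]
contact_force: [-0.5, -0.6, 0.0]
gripper_width: 1.001
grasp_force: 0.0
time: 37.45
tool_pos: [0.6522, -0.0447, 0.2509]
tool_rot: [0.005, 0.644, 0.765, 0.003]
contact_force: [-0.1, -0.4, 1.2]
gripper_width: 0.999
grasp_force: 0.0
(array([-2.384, -1.965, -0.003]), np.float64(0.3326))
```

```bash

python3 -m pendant '[[1,[-0.795,-0.655,0],0],[1,[-0.795,-0.655,0],0],[1,[-0.795,-0.655,0],0]]' >/dev/null
python3 -m pendant '[[1,[-0.795,-0.655,0],0],[1,[-0.795,-0.655,0],0],[1,[-0.795,-0.655,0],0]]' >/dev/null
python3 -m pendant '[[1,[-0.795,-0.655,0],0.333],[1,[-0.795,-0.655,0],0.333],[1,[-0.795,-0.655,0],0.333],[1,[-0.795,-0.655,0],0.333],[1,[-0.795,-0.655,0],0.333],[1,[-0.795,-0.655,0],0.333],[1,[-0.795,-0.655,0],0.333],[1,[-0.795,-0.655,0],0.333],[1,[-0.795,-0.655,0],0.333],[1,[-0.795,-0.655,0],0.333]]'
python3 pick.py p1 .469 -.367
```

```text
time: 39.05
tool_pos: [0.4661, -0.3664, 0.2434]
tool_rot: [-0.0, 0.94, 0.342, -0.0]
contact_force: [-0.3, 0.2, 0.4]
gripper_width: 1.002
grasp_force: 0.0
fit [ 0.4645 -0.3674] -40.3 0.087
(array([-0.016, -0.002,  1.405]), np.float64(-0.0538))
```

```bash

python3 -m pendant '[[1,[-0.016,0,0.35],-0.054],[1,[-0.016,0,0.7],-0.054],[1,[-0.016,0,0.7],-0.054],[1,[-0.016,0,0.7],-0.054]]' >/dev/null
python3 -m pendant '[[1,[0,0,0.35],0],[1,[0,0,0.7],0],[1,[0,0,0.7],0],[1,[0,0,0.7],0],[0,[0,0,0.7],0],[0,[0,0,0.7],0],[0,[0,0,0.7],0],[0,[0,0,0.7],0],[0,[0,0,0.7],0],[0,[0,0,0.7],0]]'
python3 -m pendant '[[0,[0,0,0],0],[0,[0,0,-0.5],0],[0,[0,0,-1],0],[0,[0,0,-1],0],[0,[0,0,-1],0],[0,[0,0,-1],0]]'
python3 place.py -.1043 -40.3
```

```text
time: 40.5
tool_pos: [0.4652, -0.3682, 0.0774]
tool_rot: [0.0, 0.908, 0.42, 0.0]
contact_force: [-3.0, 0.8, 5.6]
gripper_width: 0.278
grasp_force: 58.7
time: 41.1
tool_pos: [0.4643, -0.3673, 0.1946]
tool_rot: [-0.001, 0.908, 0.42, -0.0]
contact_force: [0.5, 0.1, -3.3]
gripper_width: 0.285
grasp_force: 59.9
target [ 0.65734253 -0.09376251] now [ 0.46432671 -0.36733847  0.19461539] roll -0.2786111111111111 (array([ 2.779, -0.251, -0.211]), 0)
```

```bash

python3 -m pendant '[[0,[0,0,-0.46],0],[0,[0.4,-0.04,-0.46],0],[0,[0.926,-0.084,-0.46],0],[0,[0.926,-0.084,-0.46],0]]' >/dev/null
python3 -m pendant '[[0,[0.926,-0.084,0],0],[0,[0.926,-0.084,0],0],[0,[0.926,-0.084,0],0]]' >/dev/null
python3 -m pendant '[[0,[0.926,-0.084,0],-0.1],[0,[0.926,-0.084,0],-0.2785],[0,[0.926,-0.084,0],-0.2785],[0,[0.926,-0.084,0],-0.2785],[0,[0.926,-0.084,0],-0.2785],[0,[0.926,-0.084,0],-0.2785],[0,[0.926,-0.084,0],-0.2785],[0,[0.926,-0.084,0],-0.2785],[0,[0.926,-0.084,0],-0.2785],[0,[0.926,-0.084,0],-0.2785]]'
python3 -c "
from h import *
print(go(.6574,-.0938,.124,np.radians(9.85)))"
```

```text
time: 42.8
tool_pos: [0.6574, -0.0944, 0.2507]
tool_rot: [-0.0, 0.645, 0.764, -0.0]
contact_force: [0.1, 0.1, -2.2]
gripper_width: 0.286
grasp_force: 60.0
(array([0.005, 0.002, 1.056]), np.float64(-0.0008))
```

```bash

python3 -m pendant '[[0,[0.005,0.002,0.35],0],[0,[0.005,0.002,0.6],0],[0,[0.005,0.002,0.6],0],[0,[0.005,0.002,0.6],0]]' >/dev/null
python3 -m pendant '[[0,[0,0,0.2],0],[0,[0,0,0.35],0],[0,[0,0,0.42],0],[0,[0,0,0.456],0],[0,[0,0,0.456],0]]'
python3 -m pendant '[[0.7,[0,0,0.0],0],[1,[0,0,0.0],0],[1,[0,0,0.0],0],[1,[0,0,0.0],0],[1,[0,0,0.0],0]]'
python3 -m pendant '[[1,[0,0,-0.4],0],[1,[0,0,-0.8],0],[1,[0,0,-1],0],[1,[0,0,-1],0]]' >/dev/null
python3 -m pendant '[[1,[0,0,-0.4],0],[1,[-0.3,0,-0.8],0],[1,[-0.7,0,-0.9],0],[1,[-0.7,0,-0.9],0],[1,[-0.7,0,-0.9],0],[1,[-0.7,0,-0.9],0]]'
python3 shot.py wE
```

```text
time: 43.7
tool_pos: [0.6578, -0.0936, 0.1244]
tool_rot: [-0.0, 0.644, 0.765, -0.0]
contact_force: [0.4, 0.1, -1.8]
gripper_width: 0.281
grasp_force: 60.1
time: 44.2
tool_pos: [0.658, -0.0937, 0.1249]
tool_rot: [0.0, 0.644, 0.765, 0.0]
contact_force: [-1.1, -0.3, 0.3]
gripper_width: 1.0
grasp_force: 0.0
time: 45.2
tool_pos: [0.6715, -0.1756, 0.35]
tool_rot: [-0.002, 0.644, 0.765, -0.0]
contact_force: [-0.2, 0.4, 0.1]
gripper_width: 1.003
grasp_force: 0.0
```

View pics/wE.png

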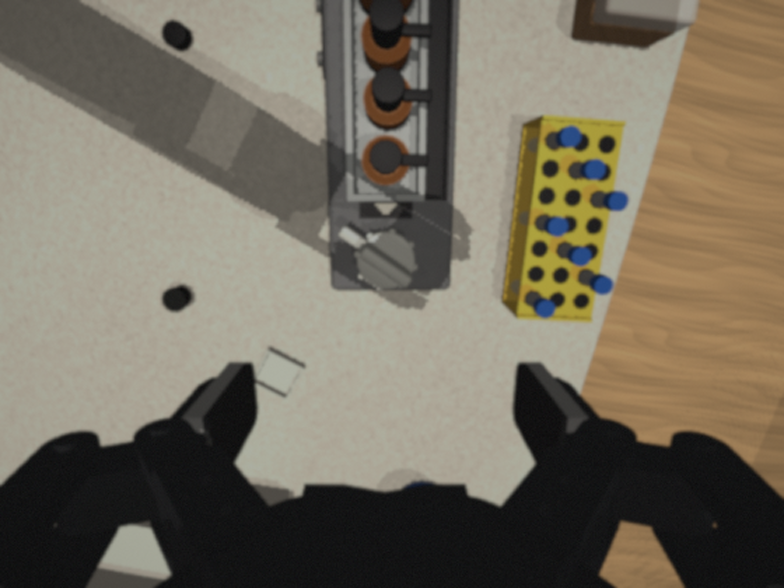

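wE shows the row's bottles upright with their spouts straight out over the gutter. The wing top runs from (364,246) to (410,282), with the pawl at (351,238). Next I fit the placed bottles' angles and aim for the collar.

```bash
python3 - <<'E'
from h import *
import fit as F
f=load("wE.npz")
w=at(f,[(364,246),(410,282)],.119);d=w[0]-w[1];print("wing",w.mean(0),np.linalg.norm(d),np.degrees(np.arctan2(d[1],d[0])))
# bottles stand 46 mm up: shift camera down instead
g=dict(f);g["e"]=f["e"]-[0,0,.046]
for p in((.658,-.094),(.6495,-.0445)): print(F.fit(g,p))
print(go(.6727,-.182,.18,np.radians(63.7)))
E
```

```text
wing [ 0.67382489 -0.17988329  0.119     ] 0.05173207085229993 151.3595960067206
(array([ 0.6583, -0.0932]), 9.2, np.float64(0.158))
(array([ 0.6509, -0.0396]), 3.9, np.float64(0.19))
(array([-0.061,  0.005,  1.416]), np.float64(-0.2993))
```

```bash

python3 -m pendant '[[0.8,[-0.055,0,0.3],-0.1],[0.8,[-0.055,0,0.5],-0.293],[0.8,[-0.055,0,0.7],-0.293],[0.8,[-0.055,0,0.7],-0.293],[0.8,[-0.055,0,0.7],-0.293],[0.8,[-0.055,0,0.7],-0.293],[0.8,[-0.055,0,0.7],-0.293],[0.8,[-0.055,0,0.7],-0.293],[0.8,[-0.055,0,0.7],-0.293],[0.8,[-0.055,0,0.7],-0.293]]' >/dev/null
python3 -m pendant '[[0.8,[0,0,0.35],0],[0.8,[0,0,0.7],0],[0.8,[0,0,0.7],0],[0.8,[0,0,0.7],0]]'
python3 -c "
from h import *
print(go(.673,-.181,.0895,np.radians(62.5)))"
```

```text
time: 46.65
tool_pos: [0.6727, -0.1827, 0.184]
tool_rot: [-0.001, 0.238, 0.971, 0.0]
contact_force: [0.2, -0.6, 0.7]
gripper_width: 0.801
grasp_force: 0.0
(array([0.003, 0.014, 0.787]), np.float64(-0.0001))
```

```bash

python3 -m pendant '[[0.8,[0.003,0.01,0.35],0],[0.8,[0.003,0.01,0.6],0],[0.8,[0.003,0.01,0.73],0],[0.8,[0.003,0.01,0.785],0],[0.8,[0.003,0.01,0.785],0],[0.8,[0.003,0.01,0.785],0]]'
python3 -m pendant '[[0,[0,0,0],0],[0,[0,0,0],0],[0,[0,0,0],0],[0,[0,0,0],0],[0,[0,0,0],0],[0,[0,0,0],0]]'
```

```text
time: 47.25
tool_pos: [0.6749, -0.1823, 0.093]
tool_rot: [0.002, 0.238, 0.971, -0.0]
contact_force: [0.8, 0.2, -0.2]
gripper_width: 0.803
grasp_force: 0.0
time: 47.85
tool_pos: [0.6728, -0.1829, 0.091]
tool_rot: [-0.0, 0.238, 0.971, -0.001]
contact_force: [-3.1, -3.2, 3.4]
gripper_width: 0.126
grasp_force: 59.7
```

```bash

python3 -m pendant '[[0,[0,0,0],0.04],[0,[0,0,0],0.08],[0,[0,0,0],0.12],[0,[0,0,0],0.16],[0,[0,0,0],0.2],[0,[0,0,0],0.24],[0,[0,0,0],0.28],[0,[0,0,0],0.292],[0,[0,0,0],0.292],[0,[0,0,0],0.292]]'
python3 -m pendant '[[0,[0,0,0],0],[0,[0,0,0],0]]'
python3 -c "
from h import *
A=rot(manip.state()['tool_rot']);print(np.degrees(np.arctan2(A[1,1],A[0,1])))"
```

```text
time: 48.85
tool_pos: [0.6728, -0.1829, 0.0911]
tool_rot: [0.0, 0.643, 0.766, -0.001]
contact_force: [-4.8, -2.4, 2.8]
gripper_width: 0.131
grasp_force: 59.7
time: 49.05
tool_pos: [0.6728, -0.1829, 0.0911]
tool_rot: [0.0, 0.643, 0.766, -0.001]
contact_force: [-4.1, -2.7, 3.3]
gripper_width: 0.127
grasp_force: 59.7
9.925986404025254
```

```bash

python3 -m pendant '[[0.7,[0,0,0],0],[0.7,[0,0,0],0],[0.7,[0,0,0],0],[0.7,[0,0,0],0],[0.7,[0,0,-0.3],0],[0.7,[0,0,-0.7],0],[0.7,[0,0,-1],0],[0.7,[0,0,-1],0]]'
python3 -m pendant '[[1,[0.4,0,-0.5],0],[1,[0.8,0,-0.9],-0.25],[1,[0.8,0,-0.9],-0.25],[1,[0.8,0,-0.9],-0.25],[1,[0.8,0,-0.9],-0.25],[1,[0.8,0,-0.9],-0.25],[1,[0.8,0,-0.9],-0.25],[1,[0.8,0,-0.9],-0.25]]' >/dev/null
python3 -m pendant '[[1,[0,0,0],-0.25],[1,[0,0,0],-0.25],[1,[0,0,0],-0.25],[1,[0,0,0],-0.25],[1,[0,0,0],-0.25],[1,[0,0,0],-0.25],[1,[0,0,0],-0.25],[1,[0,0,0],-0.25]]'
python3 - <<'E'
from h import *
print(go(.66,0.0,.31,np.radians(99.85)))
E
```

```text
time: 49.85
tool_pos: [0.677, -0.1828, 0.2193]
tool_rot: [0.006, 0.643, 0.766, 0.002]
contact_force: [0.0, 0.4, 0.9]
gripper_width: 0.699
grasp_force: 0.0
time: 51.45
tool_pos: [0.6567, -0.087, 0.3179]
tool_rot: [-0.0, -0.086, 0.996, 0.0]
contact_force: [-0.1, 0.5, 0.1]
gripper_width: 0.998
grasp_force: 0.0
(array([-0.151,  0.71 ,  0.066]), np.float64(0.0001))
```

```bash

python3 -m pendant '[[1,[-0.1,0.5,0],0],[1,[-0.1,0.5,0],0],[1,[-0.1,0.5,0],0],[1,[-0.1,0.5,0],0],[1,[-0.1,0.5,0],0]]' >/dev/null
python3 shot.py wF
python3 - <<'E'
from h import *
import fit as F
f=load("wF.npz");im=f["img"]
a=im[100:270,15:545];cv2.imwrite("pics/fin.png",cv2.resize(a,(795,255),interpolation=cv2.INTER_CUBIC)[:,:,::-1])
s=cam("scene");save(s,"sc2.npz")
b=s["img"][150:310,150:450]
cv2.imwrite("pics/fin.png",np.vstack([cv2.resize(a,(600,192),interpolation=cv2.INTER_CUBIC),cv2.resize(b,(600,320),interpolation=cv2.INTER_CUBIC)])[:,:,::-1])
g=dict(f);g["e"]=f["e"]-[0,0,.046]
for p,l in(((.658,-.094),0),((.6495,-.0445),0),((.641,.004),0),((.632,.058),1),((.622,.112),0)): print(F.fit(g,p,bool(l)))
E
```

```text
(array([ 0.6595, -0.0931]), 10.4, np.float64(0.161))
(array([ 0.6526, -0.0405]), 8.8, np.float64(0.16))
(array([0.6422, 0.0092]), 62.1, np.float64(0.238))
(array([0.6321, 0.0604]), 10.1, np.float64(0.246))
(array([0.6238, 0.117 ]), 7.7, np.float64(0.266))
```

View pics/fin.png

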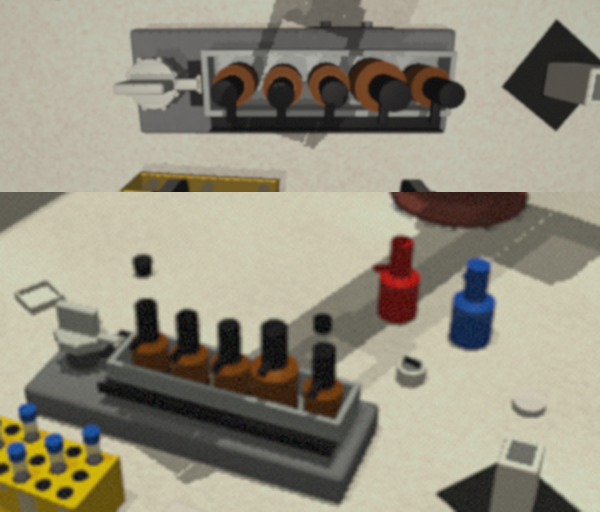

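The final view shows five bottles in one row with all spouts pointing down over the gutter, at (232,122), (283,122), (328,122), (382,120) and (436,120). The pawl is aligned with the mark at (200,83) and the spacer stands on the mat. I check bottle 3's angle and the spacer numerically.

```bash
python3 - <<'E'
from h import *
f=load("wF.npz");g=dict(f);g["e"]=f["e"]-[0,0,.046]
im=f["img"].max(2).astype(np.uint8)
for n,p,zs in(("b1",(.658,-.0937),.065),("b2",(.6497,-.0443),.065),("b3",(.6411,.0043),.065),("L",(.6316,.0579),.075),("b5",(.6222,.1118),.065)):
    # spout-tip darkness along an arc, at 20..34 mm, z mid bar
    r=[]
    for a in range(-25,45,2):
        t=np.radians(a);P=[[p[0]+d*np.cos(t),p[1]+d*np.sin(t),zs] for d in np.linspace(.022,.030,6)]
        uv=proj(g,P,1).astype(np.float32);r.append(cv2.remap(im,uv[:,0].reshape(1,-1),uv[:,1].reshape(1,-1),1).mean())
    r=np.array(r);A=np.arange(-25,45,2);w=np.clip(np.median(r)-r,0,None);print(n,round((A*w).sum()/w.sum(),1),r.round().astype(int)[::3])
print(proj(load("sc2.npz"),[[.5855,.3225,.078]],1), "view crop px", (proj(load("sc2.npz"),[[.5855,.3225,.078]],1)-[150,150])*2+[0,192])
E
```

```text
b1 11.6 [ 97 113 121  97  62  29  28  28  56  83  86  83]
b2 15.0 [79 86 89 87 82 48 28 28 38 72 82 82]
b3 15.0 [77 84 86 86 80 44 29 29 36 72 82 76]
L 11.0 [130 107  92  84  65  36  42  39  59  97  99  95]
b5 14.9 [ 94  95  84  80  89  57  34  39  40  84 108 103]
[[410.34516619 279.97189439]] view crop px [[520.69033237 451.94378879]]
```

```bash
python3 -c "
from plant import manip
print(manip.job_done())"
```

```text
the job is handed in; nothing more can be done
None
```

I handed the job in: the spacer stands on the mat, all five amber bottles are in the tray with their spouts over the gutter (within about 5° of square by camera), and the collar is turned to the mark. No verdict came back.

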